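Square up the swung display and tighten its clamp under the shelf

ROBOT

A 6-joint arm with a two-finger parallel gripper is mounted at the origin on the work surface. World frame = base frame: x ahead of the robot, y to its left, z up, the work surface at z = 0. Lengths are in mm, angles in rad, forces in N, time in s.
With the tool pointing down it reaches from about 350 to 775 mm from the base axis. Payload 7.3 kg.
Tool frame: the origin (TCP) lies on the centre line of the jaws, within the pads' length; the fingertips stand 22 mm ahead of it and the grasp point (between the pads) lies 3 mm ahead of it; z points along the fingers, y is the direction in which the jaws open and shut (so a half turn about z gives the same grasp; the last joint's range is limited). The gripper opens to 92 mm and grips with 3 to 60 N. Pads are 19 mm wide; open, the fingers measure 130 mm over their backs; the gripper's body (75 mm by 190 mm) begins 47 mm behind the grasp point.
Start: joints at [-1.27, 0.342, 1.524, -0, 1.275, -0.146], TCP at [226.867, -473.473, 225.941] pointing down, gripper open.
Joint ranges: [-2.53, 2.53], [-0.77, 2.02], [0.04, 2.7], [-1, 4.14], [0.28, 2.66], [-3.11, 3.11]. Speed limits (rad/s): [2.57, 2.57, 3.14, 3.14, 3.14, 3.14].

INTERFACE

Orientations are given as [roll, pitch, yaw] about the fixed x, y, z axes, in that order (R = Rz(yaw) Ry(pitch) Rx(roll)).
In Python, from plant import bot gives the robot as it stands.
- The arm moves only by the tool play_rows, never from a script. Its argument "moves" is one flat list of numbers, 5 for each row, row after row: the closure in counts, from 0 (fully open) to 255 (shut), then the shift along the tool's x, y, z in mm, then the turn about the tool's z in degrees. A call has 1 to 8 rows; each row is the pose to reach, as a shift and turn from the pose commanded when the call began, along the tool's axes at that moment; what a row does not reach only later rows make up. A row lasts 1/12 s, in which the tool goes at most 41.7 mm and 7.16 degrees, less where a joint would pass 70% of its speed; a pose out of reach is approached as far as the arm can. A call with a gripper value outside its range is refused whole. The fingers move at their own pace and stop on an object; the grip force is fixed at half the most. Time passes only in rows, so rows that repeat a pose let the fingers close. It gives the time, the measured TCP pose, the force and the opening at its end, in the units of the state.
- bot.get_obs(): the state, without advancing time (a new reading comes with each control period).
- bot.capture(name): name is "scene" or "top" or "wrist"; returns a dict with "color" (400x640x3 uint8, red, green, blue), "fx", "fy", "cx", "cy" (pixels), "k1" (the pictures are not rectified: a ray, as slopes to the right and down, at radius r is drawn at 1 + k1 r^2 times it, then the intrinsics apply), "world_to_cam" (4x4, takes a point from world to camera coordinates); the wrist camera has in their place "T_tool_cam" (4x4, takes a point from camera to tool coordinates, whose origin is the TCP and whose axes are the flange's). Camera axes: x right, y down, z forward; pixel columns grow to the right and rows downward; lengths in mm; the calibration is good to about 2 mm. A picture is of the moment at which its call begins: read the wrist's pose just before it. There is no depth.
- bot.close_job(): hands the job in, once; it reports no verdict.
The state is a dict: "time": time; "joint_positions": joint angles; "dq": joint speeds; "tau": joint torques, N m; "tool_pos": TCP position; "tcp_rot": TCP orientation; "contact_force": force on the tool from outside, world axes, zero at the start; "moment": the same for the moment, N m; "grip_width": finger opening in mm.
Only numpy, scipy, OpenCV 4.12 (cv2) and the standard library are available. Lean on these libraries where they do the work, as an engineer would, in place of code of your own. Each camera call takes 0.05 s, during which the arm holds its last target.

TASK

The small display on the riser shelf has swung aside and nodded forward because its clamp has worked loose. Turn it square to the shelf's front edge and set it upright, then tighten the red star knob under the shelf (clockwise seen from below) until it is firmly tight, so that the display can no longer swing, and let go. Leave everything else on the shelf and bench where it is.

Things in the scene. Friction and masses are not known exactly. Their poses are not given: they have to be found in the camera images.
- shelf: White riser shelf, fixed: board 180 deep x 560 wide x 18 mm, top 165 and underside 147 mm above the bench, on two 18 mm side panels 265 mm either side of the middle. Origin on the bench under the board's middle; x level from front edge (nearest the robot) to back, y along the edge, z up. The front edge lies 92 mm in front of the origin.
- mount_axis (a point): Point on the shelf's top on the upright axis that the swivel foot and the star knob share: 66.5 mm in front of the shelf's origin, 25.5 mm behind its front edge, 165 mm above the bench. Axes as the shelf's.
- display: Dark grey display panel, 170 wide x 110 high x 22 mm, 0.3-0.5 kg, green trace on its front. Origin on its level tilt hinge: mid height, mid width, 22 mm behind the panel's middle plane. x from screen to back, y along the width, z up the panel. Tilts from 0.35 rad back to 0.75 rad forward, 0.22 N m, stays as left. Starts nodded forward (top towards the screen side) 0.25-0.5 rad.
- display_top (a point): Middle of the display's top edge (in the display's frame 22 mm in front of its origin and 55 mm above). The panel is 22 mm thick there and can be pinched front to back, from above, down to 35 mm below this edge. Axes as the display's.
- swivel_foot: Aluminium disc 50 mm across, 10 mm thick, on the shelf's top, with a post that carries the tilt hinge 85 mm above its origin and 22 mm along its x. Origin on mount_axis on the shelf's top; x level to the display's back, z up. Turns 1.3 rad either way from square: 0.12 N m when slack, about 0.6 N m when firmly clamped. Starts 0.4-0.95 rad counterclockwise (from above) of square.
- star_knob: Red star knob, 108 mm across, on an upright stud under the shelf on mount_axis. Origin at its middle, 110 mm above the bench; z up. Hub 42 mm across; five equal lobes 18 mm wide, 97 to 123 mm above the bench, round-ended, reaching 54 mm from the axis, one along the knob's own -x, the others every 72 degrees. At the front they stick out up to 28 mm beyond the shelf's edge.
- knob_center (a point): The knob's middle again, and how it feels: it tightens counterclockwise seen from above. It starts backed off by 0.6 to 1.6 rad. Slack, it turns at 0.20 N m (4.5 N at 45 mm from the axis); from the bite it stiffens over 0.6 rad by about 0.13 N m, then stops dead. It stays where left. 12 to 15 N on a lobe at 45 mm is firmly tight; keep below 25 N.
- clamp_washer: Steel washer 40 mm across on the stud, driven up by the star knob to clamp the swivel foot; it does not turn and need not be touched. Origin on mount_axis. Its force on the swivel foot is the clamping force: none while slack, over 30 N when firmly tight, about 50 N at the knob's end stop.
- loudspeaker: Black loudspeaker chassis, 132 mm in diameter, 61 mm high, 0.9 kg, standing loose on the shelf to the robot's left of the display. Origin under its middle. Leave it alone.
- parts_bin: Red open parts bin, 100 x 100 x 60 mm, loose on the shelf to the robot's right of the display. Origin under its middle. Leave it alone.
- multimeter: Yellow hand multimeter, 150 x 76 x 34 mm, lying loose on the bench in front of the shelf, left. Origin under its middle, x along its length. Leave it alone.
- foam_block: Black foam block, 120 x 85 x 22 mm, loose on the bench in front of the shelf, right. Origin under its middle. Leave it alone.
- board_stack: Stack of five green circuit boards on brass pillars, 100 x 85 x 100 mm, loose on the bench to the right of the shelf. Origin under its middle. Leave it alone.
- screwdriver: Blue screwdriver, 200 mm long, lying loose on the note sheets in front of the shelf. Leave it alone.

How it is judged (in metres and radians):
On the way:
1. the display stands square to the shelf's front edge and upright while the clamp is still slack (angle between the y axis of display and the y axis of shelf, either way round below 0.1 rad and angle between display's own z axis and vertical below 0.1 rad and contact force between clamp_washer and swivel_foot below 5 N), for 0.2 s.
At the end, for the whole second after the job is handed in: The display is square to the shelf's front edge within 0.1 rad and upright within 0.1 rad, at rest, and the star knob is so tight that the washer clamps the swivel foot with more than 30 N (angle between the y axis of display and the y axis of shelf, either way round below 0.1 rad and angle between display's own z axis and vertical below 0.1 rad and contact force between clamp_washer and swivel_foot above 30 N and angular speed of display below 0.05 rad/s); the robot touches nothing.
It fails at once if a bystander is moved by more than 25 mm (distance of any of loudspeaker, parts_bin, multimeter, foam_block, board_stack, screwdriver from where it was at the start of the episode above 0.025 m).
It also fails if it takes over 61 s, if anything falls off the work surface, if the arm or the gripper's body presses on something with over 40 N, if the wrist force passes 120 N, or if a joint passes its speed limit or range.

## Working session

There is one attempt and no reset: what is moved stays moved. The work goes in short steps, Python scripts to look and compute and a tool call to move; the robot and the scene stay as the last step left them, time stands still between calls to the robot, and variables do not carry over. Pictures are saved under pics/ and viewed, and the job is handed in when it is done.

Besides the shell and the picture viewer there is one more tool, called after "Request:" in YAML: its name, and indented under it one key for each argument. play_rows: Moves the arm, as the interface text tells. Its arguments: {"type":"object","properties":{"moves":{"type":"array","items":{"type":"number"}}},"required":["moves"]}

```bash
ls; mkdir -p pics
python3 - <<'E'
from plant import bot
import cv2
o=bot.get_obs(); print(o)
for n in ["scene","top","wrist"]:
    c=bot.capture(n); cv2.imwrite(f"pics/{n}0.png",c["color"][:,:,::-1])
    print(n,{k:v for k,v in c.items() if k!="color"})
E
```

```text
pics
{'time': 0.0, 'joint_positions': array([-1.27001887e+00,  3.42701067e-01,  1.52500939e+00, -3.86235241e-05,
        1.27540264e+00, -1.46008998e-01]), 'dq': array([-0.000632  ,  0.00019528, -0.00193021,  0.0005839 ,  0.00218513,
       -0.00148275]), 'tau': array([-3.80750702e-03, -4.31262946e+01, -2.44222087e+01,  7.15118204e-02,
        5.60399517e-02, -1.32163213e-04]), 'tool_pos': array([ 226.71940138, -473.06959656,  225.25887072]), 'tcp_rot': array([-3.14008302e+00, -1.84668551e-04,  4.46797583e-01]), 'contact_force': array([ 0.82382453,  0.1291497 , -0.1250695 ]), 'moment': array([-0.03688229, -0.03441206,  0.02083368]), 'grip_width': 91.87549815729142}
scene {'fx': 409.2557905765462, 'fy': 409.2557905765462, 'cx': 326.523094537025, 'cy': 197.49980164908987, 'k1': 0.012858092226535812, 'world_to_cam': array([[-9.19263990e-01,  3.93618270e-01,  4.28651359e-03,
         5.58865934e+02],
       [ 2.77359344e-01,  6.55400927e-01, -7.02510796e-01,
         4.89954160e+01],
       [-2.79330469e-01, -6.44603973e-01, -7.11660177e-01,
         1.49658222e+03],
       [ 0.00000000e
[... 349 characters left out ...]
4877612e-01,
         5.86442590e+02],
       [ 1.35452664e-01, -2.58564619e-02, -9.90446374e-01,
         1.40758210e+03],
       [ 0.00000000e+00,  0.00000000e+00,  0.00000000e+00,
         1.00000000e+00]])}
wrist {'fx': 299.428611105859, 'fy': 299.428611105859, 'cx': 319.2960496622303, 'cy': 195.75612469098184, 'k1': -0.05799652170397019, 'T_tool_cam': array([[ 2.87286188e-04, -9.55129135e-01, -2.96189555e-01,
         7.88206972e+01],
       [ 9.99998842e-01, -1.68295564e-04,  1.51264569e-03,
         1.89690797e-01],
       [-1.49461935e-03, -2.96189646e-01,  9.55127981e-01,
        -1.57951694e+02],
       [ 0.00000000e+00,  0.00000000e+00,  0.00000000e+00,
         1.00000000e+00]])}
```

View pics/scene0.png

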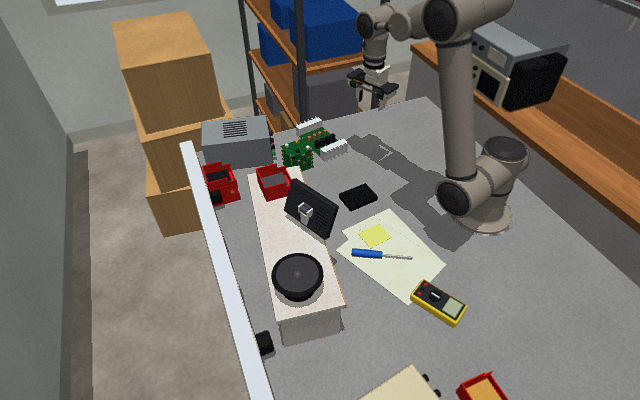

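View pics/top0.png

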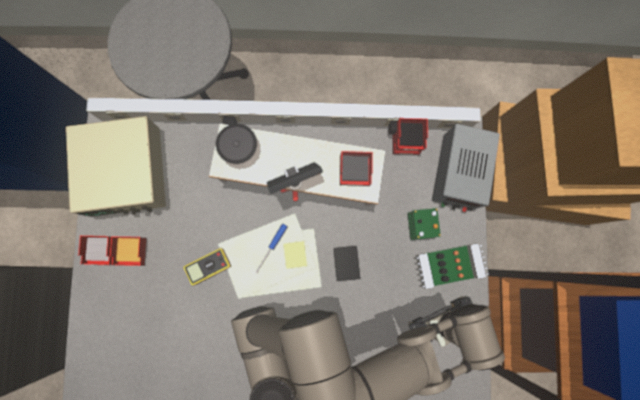

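View pics/wrist0.png

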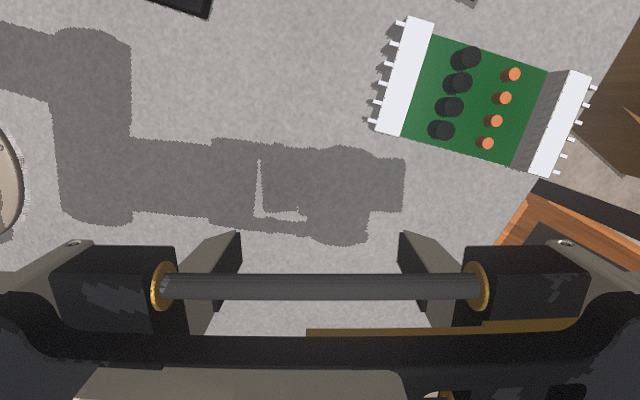

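The top view shows the shelf (corners about (209,178), (379,203), (385,150), (217,125)), the display around (294,178), and a knob lobe at (295,197). The scene view shows the display's back at (312,208). Zooming in.

```bash
cat > h.py <<'E'
import numpy as np, cv2
def und(c,uv):
    x=(np.array(uv,float)-[c['cx'],c['cy']])/[c['fx'],c['fy']]
    K=np.eye(3); 
    p=cv2.undistortPoints(x.reshape(-1,1,2),K,np.array([c['k1'],0,0,0.]))
    return p.reshape(-1,2)
def ray(c,uv,Tcw):
    p=und(c,uv); d=np.c_[p,np.ones(len(p))]@Tcw[:3,:3].T
    return Tcw[:3,3],d
def plane(c,uv,z,Tcw=None):
    if Tcw is None: Tcw=np.linalg.inv(c['world_to_cam'])
    o,d=ray(c,uv,Tcw); return o+d*((z-o[2])/d[:,2])[:,None]
def proj(c,P,Twc=None):
    if Twc is None: Twc=c['world_to_cam']
    q=np.atleast_2d(P)@Twc[:3,:3].T+Twc[:3,3]; s=q[:,:2]/q[:,2:]
    r2=(s**2).sum(1,keepdims=True); s=s*(1+c['k1']*r2)
    return s*[c['fx'],c['fy']]+[c['cx'],c['cy']]
def rpy(r):
    from scipy.spatial.transform import Rotation
    return Rotation.from_euler('xyz',r).as_matrix()
def wristT(c,o):
    T=np.eye(4);T[:3,:3]=rpy(o['tcp_rot']);T[:3,3]=o['tool_pos'];return T@c['T_tool_cam']
E
python3 - <<'E'
import cv2
a=cv2.imread('pics/top0.png')[115:215,200:400]; cv2.imwrite('pics/top0z.png',cv2.resize(a,None,fx=4,fy=4,interpolation=cv2.INTER_CUBIC))
a=cv2.imread('pics/scene0.png')[150:310,200:360]; cv2.imwrite('pics/scene0z.png',cv2.resize(a,None,fx=3.7,fy=3.7,interpolation=cv2.INTER_CUBIC))
E
```

```text
(no output)
```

View pics/top0z.png

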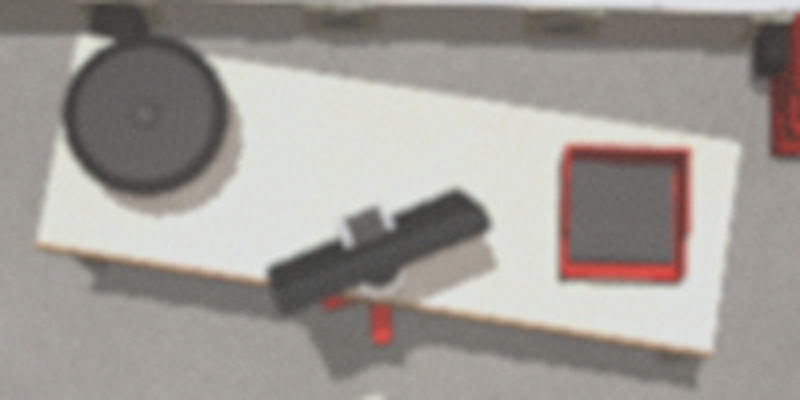

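View pics/scene0z.png

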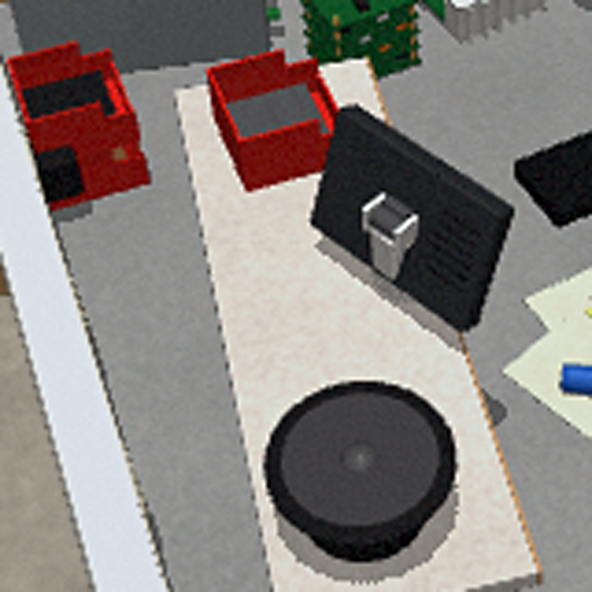

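```bash
cat > shelf.py <<'E'
from h import *
from plant import bot
t=bot.capture('top'); s=bot.capture('scene')
z=lambda u:np.array(u)/4+[200-.375,115-.375]
zs=lambda u:np.array(u)/3.7+[200-.36,150-.36]
E
python3 - <<'E'
from shelf import *
P=plane(t,z([[37,246],[712,354],[740,143],[80,36]]),165)[:,:2]
print(P.round(1)); e=P[1]-P[0]; print(np.linalg.norm(e), np.linalg.norm(P[2]-P[1]),np.linalg.norm(P[3]-P[0]),np.linalg.norm(P[2]-P[3]))
fr=np.arctan2(*(P[0]-P[1])[::-1]); bk=np.arctan2(*(P[3]-P[2])[::-1]); print(fr,bk)
yaw=(fr+bk)/2-np.pi/2; C=P.mean(0); print(yaw,C)
ex=np.array([np.cos(yaw),np.sin(yaw)]); print('axis',C-66.5*ex, 'front mid',(P[0]+P[1])/2)
# scene check
Q=plane(s,zs([[541,578],[368,60],[178,92]]),165); print(Q.round(1))
E
```

```text
[[ 656.1  235.3]
 [ 580.  -316.7]
 [ 757.7 -340.4]
 [ 834.7  209.9]]
557.2065680097546 179.26271269163635 180.34988469874838 555.7124333095686
1.4337428357438489 1.4317858623446293
-0.13803197775065756 [707.13437307 -52.97695146]
axis [641.26687436 -43.82694523] front mid [618.07230022 -40.71384944]
[[ 659.2  242.4  165. ]
 [ 579.2 -310.2  165. ]
 [ 754.7 -335.9  165. ]]
```

```bash
cat > d.py <<'E'
# usage: d.py x y z yaw -> shift in tool axes from measured pose
import sys; from h import *; from plant import bot
o=bot.get_obs(); R=rpy(o['tcp_rot']); x,y,zz,yaw=map(float,sys.argv[1:5])
d=R.T@(np.array([x,y,zz])-o['tool_pos']); a=(yaw-o['tcp_rot'][2]+np.pi)%(2*np.pi)-np.pi
print('t',o['time'],'pos',o['tool_pos'].round(1),'rpy',o['tcp_rot'].round(3),'F',o['contact_force'].round(1),'w',round(o['grip_width'],1),'q',o['joint_positions'].round(2))
print('shift',d.round(1),'turn deg',round(-np.degrees(a),1))
E
python3 d.py 641 -44 400 1.97
python3 - <<'E'
from shelf import *
# display top edge direction
p=plane(t,z([[268,268],[458,189],[290,312],[490,225]]),292)[:,:2]; print(p.round(1))
for a,b in((0,1),(2,3)):
  e=p[a]-p[b]; print(np.linalg.norm(e),np.arctan2(e[1],e[0])-np.pi/2, 'rel',np.arctan2(e[1],e[0])-np.pi/2+.14)
print(plane(t,[[450,265],[425,224]],90).round(0), plane(t,z([[381,340],[335,303]]),123).round(1))
E
```

```text
t 0.25 pos [ 226.8 -473.3  225.6] rpy [-3.141 -0.     0.447] F [-0.5  0.2  1. ] w 92.1 q [-1.27  0.34  1.52 -0.    1.28 -0.15]
shift [ 559.  -208.3 -174.2] turn deg -87.3
[[ 618.2   33.6]
 [ 681.3 -105. ]
 [ 585.8   16.3]
 [ 654.6 -129.2]]
152.27036261951582 0.4272702746205643 rel 0.5672702746205643
160.99657812163318 0.44153693091901625 rel 0.5815369309190163
[[ 383. -579.   90.]
 [ 522. -494.   90.]] [[591.4 -45.7 123. ]
 [621.9  -6.3 123. ]]
```

Request:
play_rows:
  moves: [0, 10, -4, -30, -3, 0, 35, -14, -60, -10, 0, 70, -27, -85, -17, 0, 105, -40, -105, -24, 0, 140, -53, -125, -31, 0, 178, -67, -145, -38, 0, 215, -80, -160, -45, 0, 253, -95, -174, -52]

```text
time: 1.02
tool_pos: [408.6, -283.9, 398.0]
tcp_rot: [3.14, 0.001, 1.36]
contact_force: [0.8, 0.0, -0.5]
grip_width: 91.8
```

```bash
python3 d.py 641 -44 400 2.0
```

```text
t 1.0167 pos [ 408.6 -283.9  398. ] rpy [3.14e+00 1.00e-03 1.36e+00] F [ 0.8  0.  -0.5] w 91.8 q [-0.76  0.22  1.23 -0.    1.69 -0.55]
shift [283.3 177.1  -2. ] turn deg -36.7
```

Request:
play_rows:
  moves: [0, 35, 22, 0, -6, 0, 70, 44, 0, -12, 0, 105, 66, 0, -18, 0, 140, 88, 0, -24, 0, 175, 110, 0, -30, 0, 210, 132, 0, -37, 0, 245, 154, 0, -37, 0, 280, 176, 0, -37]

```text
time: 1.68
tool_pos: [640.6, -47.8, 396.6]
tcp_rot: [3.142, 0.0, 2.001]
contact_force: [0.5, -0.3, 0.8]
grip_width: 91.8
```

Run:
```python
from h import *; from plant import bot; import pickle
o=bot.get_obs(); c=bot.capture('wrist'); cv2.imwrite('pics/w1.png',c['color'][:,:,::-1]); pickle.dump((o,c),open('w1.pkl','wb'))
print(o['tool_pos'],o['tcp_rot'],o['time'])
```

```text
[640.58068729 -47.77011084 396.63635961] [3.14155379e+00 2.23533776e-04 2.00082630e+00] 1.6833
```

View pics/w1.png

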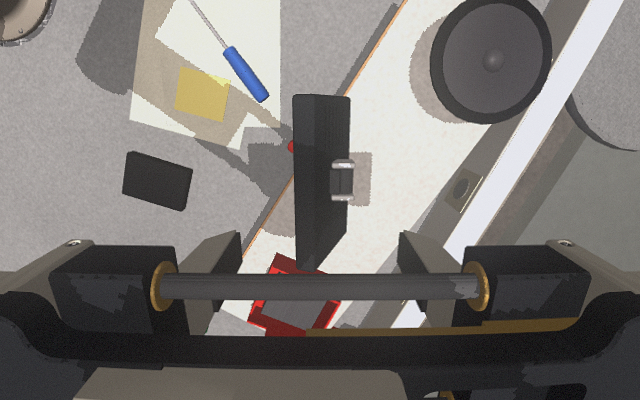

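Run:
```python
from h import *; import pickle
o,c=pickle.load(open('w1.pkl','rb')); T=wristT(c,o)
im=cv2.cvtColor(c['color'],cv2.COLOR_RGB2HSV)
# front edge: orange-brown trim mask
H,S,V=cv2.split(im); m=((H>5)&(H<20)&(S>90)&(V>90)).astype(np.uint8); m[240:]=0
ys,xs=np.nonzero(m); print(len(xs),xs.min(),xs.max())
k=(xs>240)&(xs<415); P=plane(c,np.c_[xs[k],ys[k]],156,T)
l=cv2.fitLine(P[:,:2].astype(np.float32),cv2.DIST_HUBER,0,.01,.01).ravel(); print(l)
a=np.arctan2(l[1],l[0])%np.pi-np.pi/2; n=np.array([np.cos(a),np.sin(a)]); print('yaw',a,'edge offset',n@l[2:])
for y in(-43.,):
  pass
off=n@l[2:]
tl=plane(c,[[293,95],[318,95],[296,262],[315,262]],287,T); print(tl.round(1))
e=tl[0]-tl[2]; print('disp x ang',np.arctan2(e[1],e[0])-np.pi/2)
e=tl[1]-tl[3]; print('disp x ang',np.arctan2(e[1],e[0])-np.pi/2)
b=plane(c,[[342,161],[342,200],[342,180]],262,T); print('hinge',b.round(1))
lat=np.array([-n[1],n[0]])
print('n,lat',n,lat)
for ang in(.40,.43,.46):
  h=b[2,:2]-22*np.array([np.cos(ang),np.sin(ang)]); print('axis via bracket',h, 'n',n@h-off,'lat',lat@h)
cv2.imwrite('pics/w1z.png',cv2.resize(c['color'][80:290,230:430,::-1],None,fx=3,fy=2.8,interpolation=cv2.INTER_CUBIC)[:590])
```

```text
441 252 406
[1.3951331e-01 9.9022019e-01 6.2711469e+02 2.4243982e+01]
yaw -0.13996994 edge offset 617.59924
[[ 582.7   21.   287. ]
 [ 602.1   29.9  287. ]
 [ 648.4 -124.8  287. ]
 [ 665.8 -116.8  287. ]]
disp x ang 0.4235671762838613
disp x ang 0.4101368020599656
hinge [[649.2 -16.4 262. ]
 [666.9 -52.9 262. ]
 [657.7 -33.8 262. ]]
n,lat [ 0.9902202  -0.13951336] [0.13951336 0.9902202 ]
axis via bracket [637.40966036 -42.38040784] n 19.489304280282113 lat 46.96122697486919
axis via bracket [637.67575574 -42.98436196] n 19.837056961060966 lat 46.40030326880271
axis via bracket [637.95984728 -43.58006266] n 20.201478352008735 lat 45.85006297508006
```

View pics/w1z.png

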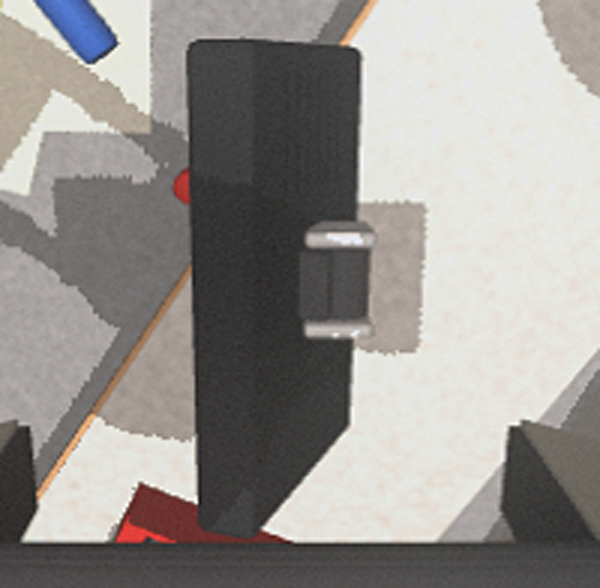

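```bash
python3 d.py 643.2 -44.2 299 1.988
```

```text
t 1.7333 pos [644.5 -41.9 393.6] rpy [ 3.141 -0.004  2.006] F [-2.6  3.4 -2.6] w 91.6 q [-0.19  0.55  0.75  0.    1.85 -0.62]
shift [-2.  -2.2 94.6] turn deg 1.0
```

Request:
play_rows:
  moves: [0, -1, 0, 0, 1, 0, -1, 0, 20, 1, 0, -1, 0, 40, 1, 0, -1, 0, 50, 1, 0, -1, 0, 50, 1, 0, -1, 0, 50, 1]

```text
time: 2.23
tool_pos: [639.5, -51.3, 346.9]
tcp_rot: [-3.141, 0.0, 1.981]
contact_force: [0.1, 0.7, 0.4]
grip_width: 91.7
```

```bash
python3 d.py 643.2 -44.2 299 1.988;  python3 - <<'E'
from h import *; from plant import bot; import pickle
c=bot.capture('wrist'); cv2.imwrite('pics/w2.png',c['color'][:,:,::-1])
E
```

```text
t 2.2333 pos [639.5 -51.3 346.9] rpy [-3.141  0.     1.981] F [0.1 0.7 0.4] w 91.7 q [-0.2   0.53  0.91 -0.    1.71 -0.61]
shift [ 5.   6.2 47.9] turn deg -0.4
```

View pics/w2.png

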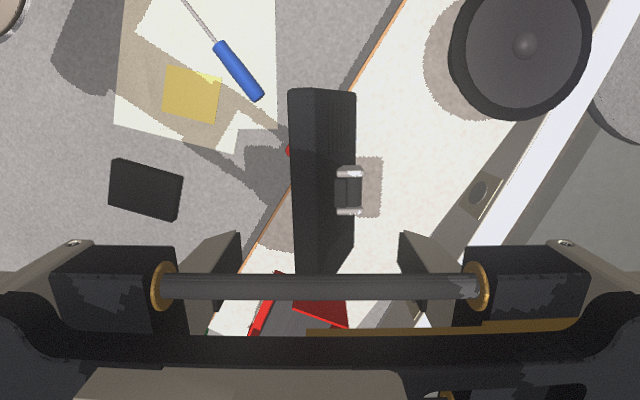

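The panel (cols 288–357) lies between the finger pads (cols 240–400), parallel to them. Centring, then descending.

Request:
play_rows:
  moves: [0, 5, 6, 0, 0, 0, 5, 6, 16, 0, 0, 5, 6, 32, 0, 0, 5, 6, 48, 0, 0, 5, 6, 48, 0, 0, 5, 6, 48, 0]

```text
time: 2.78
tool_pos: [643.6, -43.3, 299.1]
tcp_rot: [-3.141, -0.0, 1.983]
contact_force: [0.2, 0.7, 0.2]
grip_width: 91.6
```

```bash
python3 d.py 643.2 -44.2 299 1.988;  python3 - <<'E'
from h import *; from plant import bot; import pickle
c=bot.capture('wrist'); cv2.imwrite('pics/w3.png',c['color'][:,:,::-1])
E
```

```text
t 2.7833 pos [643.6 -43.3 299.1] rpy [-3.141 -0.     1.983] F [0.2 0.7 0.2] w 91.6 q [-0.19  0.54  1.01  0.    1.59 -0.6 ]
shift [-0.7 -0.8  0.1] turn deg -0.3
```

View pics/w3.png

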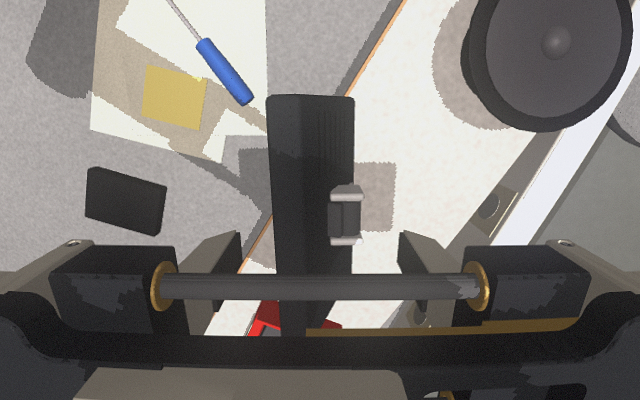

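Request:
play_rows:
  moves: [90, 0, 0, 0, 0, 130, 0, 0, 0, 0, 150, 0, 0, 0, 0, 165, 0, 0, 0, 0, 180, 0, 0, 0, 0, 195, 0, 0, 0, 0, 215, 0, 0, 0, 0, 215, 0, 0, 0, 0]

```text
time: 3.5
tool_pos: [643.5, -43.6, 298.6]
tcp_rot: [-3.142, 0.0, 1.983]
contact_force: [-0.2, -0.4, 0.3]
grip_width: 42.9
```

Request:
play_rows:
  moves: [215, 0, 0, 0, 0, 215, 0, 0, 0, 0, 215, 0, 0, 0, 0, 215, 0, 0, 0, 0, 215, 0, 0, 0, 0, 215, 0, 0, 0, 0]

```text
time: 4.0
tool_pos: [643.5, -43.5, 298.6]
tcp_rot: [-3.142, 0.0, 1.983]
contact_force: [-0.5, 0.2, -0.3]
grip_width: 14.4
```

```bash
python3 d.py 643.2 -44.2 299 1.988;  python3 - <<'E'
from h import *; from plant import bot; import pickle
c=bot.capture('wrist'); cv2.imwrite('pics/w4.png',c['color'][:,:,::-1])
E
```

```text
t 4.0 pos [643.5 -43.5 298.6] rpy [-3.142  0.     1.983] F [-0.5  0.2 -0.3] w 14.4 q [-0.19  0.54  1.01 -0.    1.59 -0.6 ]
shift [-0.5 -0.5 -0.4] turn deg -0.3
```

View pics/w4.png

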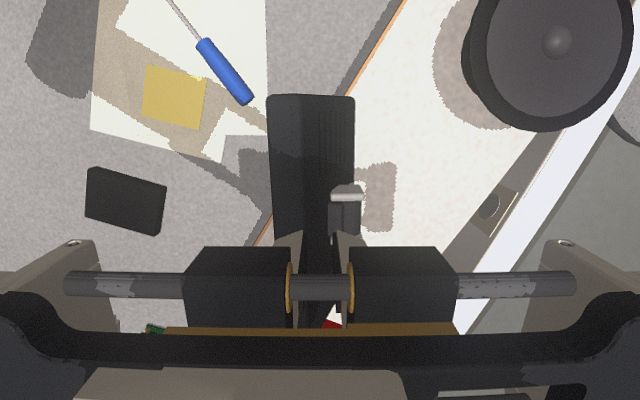

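Run:
```python
from h import *; from plant import bot
c=bot.capture('wrist'); 
def T(p,r):
    M=np.eye(4);M[:3,:3]=rpy(r);M[:3,3]=p;return M@c['T_tool_cam']
T1=T([639.5,-51.3,346.9],[-3.141,0,1.981]);T2=T([643.6,-43.3,299.1],[-3.141,0,1.983])
for n,a,b in [('front-left',(289,90),(268,97)),('back-left bottom?',(356,94),(354,98)),('bracket',(339,180),(331,200)),('br top',(350,168),(348,187))]:
    pts=cv2.triangulatePoints(np.linalg.inv(T1)[:3],np.linalg.inv(T2)[:3],und(c,[a]).T,und(c,[b]).T); print(n,(pts[:3]/pts[3]).ravel().round(1))
for n in(3,): cv2.imwrite('pics/w3z.png',cv2.resize(cv2.imread('pics/w3.png')[80:340,220:420],None,fx=3,fy=2.3))
s=bot.capture('scene');cv2.imwrite('pics/s4.png',cv2.resize(s['color'][130:290,220:400,::-1],None,fx=4,fy=3.6,interpolation=cv2.INTER_CUBIC))
```

```text
front-left [583.5  21.2 287.8]
back-left bottom? [641.9  48.8 126.4]
bracket [650.7 -36.5 224.3]
br top [658.1 -22.2 219. ]
```

View pics/w3z.png

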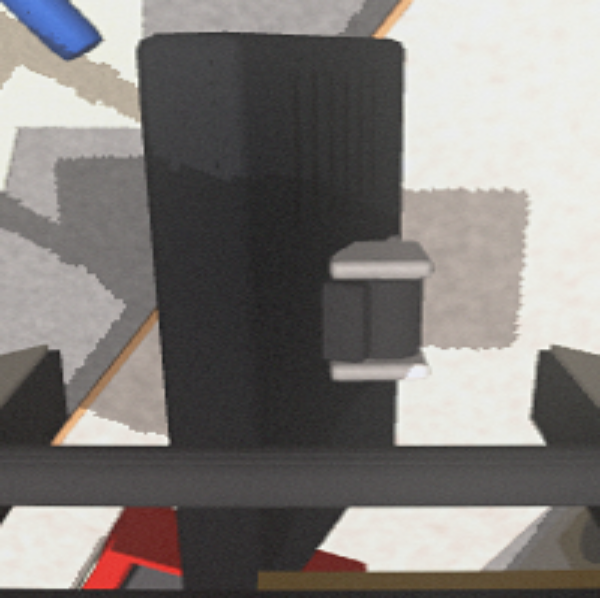

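View pics/s4.png

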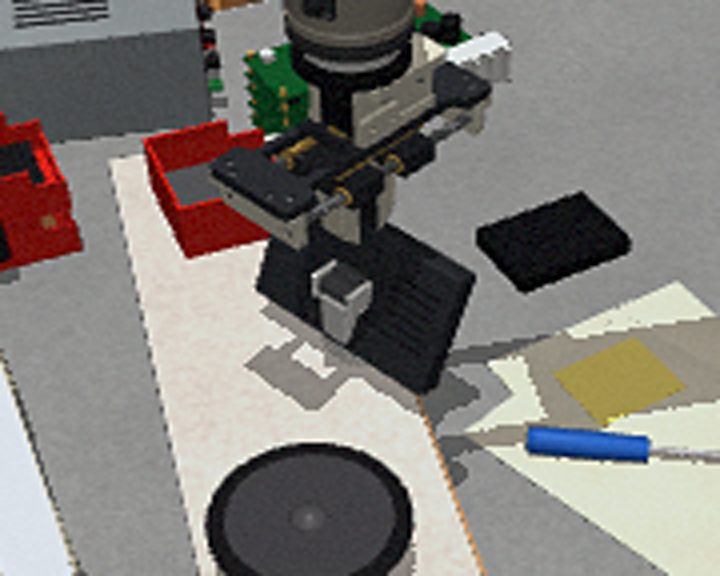

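Run:
```python
import cv2
cv2.imwrite('pics/w4z.png',cv2.resize(cv2.imread('pics/w4.png')[180:340,240:400],None,fx=3.7,fy=3.7,interpolation=cv2.INTER_CUBIC))
```

```text
(no output)
```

View pics/w4z.png

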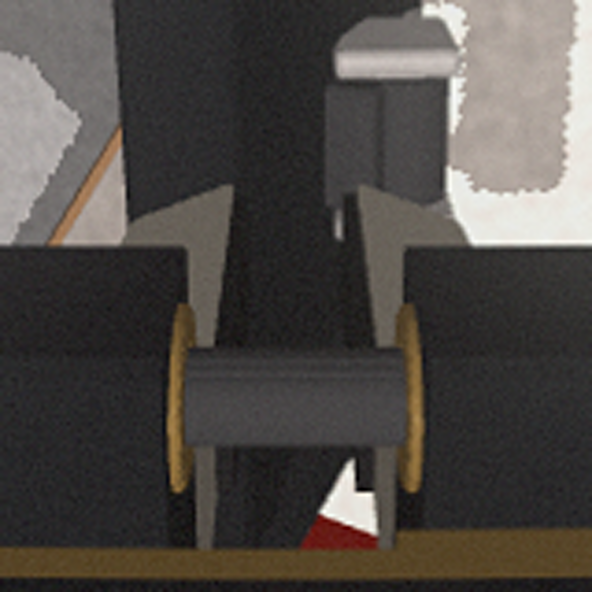

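Run:
```python
from h import *; from plant import bot
c=bot.capture('wrist'); o=bot.get_obs(); T=wristT(c,o); print(o['tool_pos'],o['grip_width'])
A=np.array([643.2,-44.2,165])
for ang in(.41,.43):
  y=np.array([-np.sin(ang),np.cos(ang),0]); x=np.array([np.cos(ang),np.sin(ang),0])
  for n,p in(('tf',(268,97)),('tb',(302,95)),('bot back',(354,98))):
    O,d=ray(c,[p],T); d=d[0]; s=((A-O)@y+85)/(d@y); P=O+s*d-A; print(ang,n,'x',(P@x).round(1),'z',P[2].round(1)+165)
  for n,p in(('br',(331,194)),('br',(364,194))):
    O,d=ray(c,[p],T); d=d[0]; s=((A-O)@y+15)/(d@y); P=O+s*d-A; print(ang,n,'x',(P@x).round(1),'z',P[2].round(1)+165)
```

```text
[643.51959714 -43.5502995  298.63718263] 14.460268985329343
0.41 tf x -40.4 z 217.0
0.41 tb x -11.1 z 274.6
0.41 bot back x 30.0 z 175.4
0.41 br x 7.8 z 241.7
0.41 br x 32.6 z 241.6
0.43 tf x -32.8 z 253.1
0.43 tb x -9.0 z 282.6
0.43 bot back x 36.8 z 130.1
0.43 br x 8.1 z 242.3
0.43 br x 32.6 z 243.7
```

Run:
```python
from shelf import *
A=np.array([643.2,-44.2,165]); ang=.42
y=np.array([-np.sin(ang),np.cos(ang),0]); x=np.array([np.cos(ang),np.sin(ang),0])
T=np.linalg.inv(s['world_to_cam'])
for n,p,w in(('R top',(345,107),-85),('L top',(513,210),85),('R bot',(312,222),-85),('L bot',(472,330),85)):
    O,d=ray(s,zs([p]),T); d=d[0]; k=((A-O)@y+w)/(d@y); P=O+k*d-A; print(n,'x',(P@x).round(1),'z',P[2].round(1)+165)
# predicted model for nods, in the zoomed picture
for nod in(.25,.35,.45,.55):
  pts=[]
  for w in(-85,85):
    for (a,b) in((-33,55),(-11,55),(-11,-55)):
      X=22+a*np.cos(nod)-b*np.sin(nod); Z=85+b*np.cos(nod)+a*np.sin(nod)
      pts.append(A+x*X+y*w+[0,0,Z])
  print(nod,((proj(s,pts)-[200-.36,150-.36])*3.7).round(0).tolist()); print('   top',((proj(t,pts)-[200-.375,115-.375])*4).round(0).tolist())
```

```text
R top x -19.3 z 287.9
L top x -26.8 z 286.8
R bot x 25.4 z 190.3
L bot x 16.9 z 186.4
0.25 [[348.0, 97.0], [328.0, 106.0], [312.0, 219.0], [510.0, 205.0], [491.0, 215.0], [465.0, 330.0]]
   top [[493.0, 222.0], [482.0, 194.0], [464.0, 195.0], [279.0, 309.0], [268.0, 282.0], [268.0, 275.0]]
0.35 [[353.0, 99.0], [333.0, 105.0], [307.0, 222.0], [514.0, 206.0], [495.0, 214.0], [460.0, 334.0]]
   top [[495.0, 228.0], [485.0, 201.0], [462.0, 188.0], [282.0, 316.0], [271.0, 288.0], [265.0, 268.0]]
0.45 [[356.0, 102.0], [338.0, 105.0], [302.0, 224.0], [517.0, 208.0], [500.0, 213.0], [455.0, 337.0]]
   top [[497.0, 235.0], [487.0, 208.0], [459.0, 182.0], [285.0, 322.0], [273.0, 295.0], [262.0, 262.0]]
0.55 [[360.0, 105.0], [342.0, 106.0], [297.0, 227.0], [520.0, 211.0], [503.0, 214.0], [450.0, 339.0]]
   top [[498.0, 240.0], [489.0, 214.0], [457.0, 175.0], [287.0, 327.0], [276.0, 301.0], [260.0, 255.0]]
```

Run:
```python
from shelf import *
o=bot.get_obs(); R=rpy(o['tcp_rot'])
im=cv2.resize(s['color'][170:240,270:350,::-1],None,fx=8,fy=8,interpolation=cv2.INTER_CUBIC)
for k,col in((0,(0,255,0)),(10,(0,255,255)),(22,(0,0,255))):
  for yy in(-7.2,7.2):
   for xx in(-9.5,9.5):
    p=proj(s,o['tool_pos']+R@[xx,yy,k])[0]; q=(p-[270-.44,170-.44])*8; cv2.circle(im,tuple(int(v) for v in q),3,col,-1)
cv2.imwrite('pics/s4m.png',im)
c=bot.capture('wrist'); im=cv2.resize(c['color'][180:340,240:400,::-1],None,fx=3.7,fy=3.7,interpolation=cv2.INTER_CUBIC)
Ti=np.linalg.inv(c['T_tool_cam'])
for k,col in((0,(0,255,0)),(10,(0,255,255)),(22,(0,0,255))):
  for yy in(-7.2,7.2):
    p=proj(c,np.array([[9.5,yy,k]]),Ti)[0]; q=(p-[240-.37,180-.37])*3.7; cv2.circle(im,tuple(int(v) for v in q),3,col,-1)
cv2.imwrite('pics/w4m.png',im)
```

```text
(no output)
```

View pics/s4m.png

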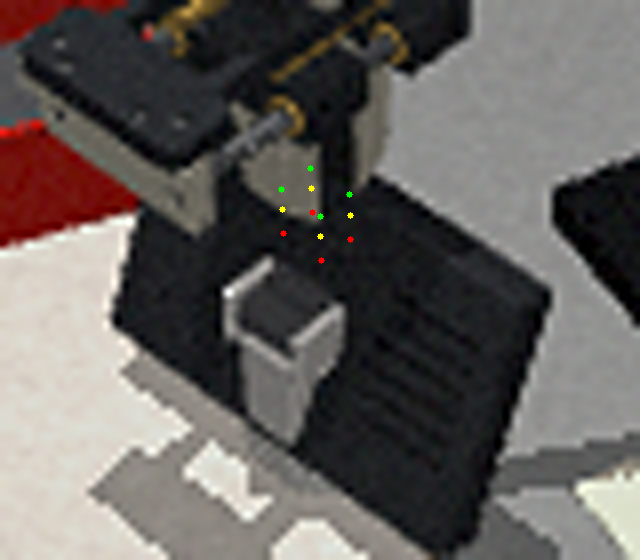

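View pics/w4m.png

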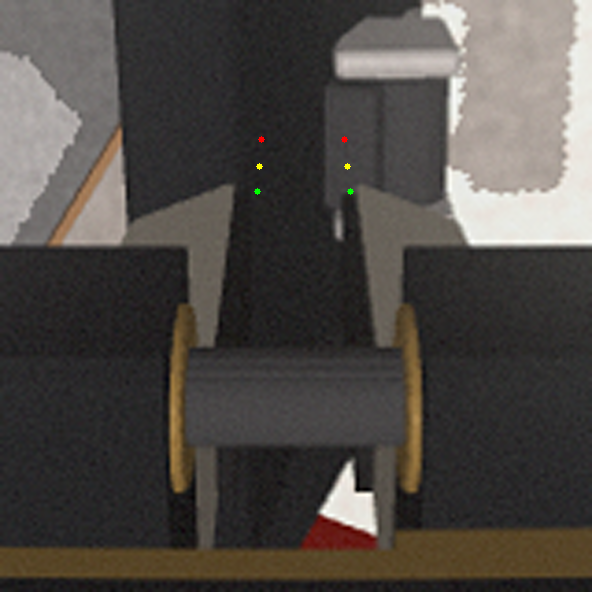

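Width 14.4 mm with no force and an unchanged panel (cols 268–354): the fingers closed just above the panel's top, so the tips stand less far ahead of the TCP than stated. I'll open, go lower, and close again with force checks.

Request:
play_rows:
  moves: [0, 0, 0, -4, 0, 0, 0, 0, -4, 0, 0, 0, 0, -4, 0, 0, 0, 0, -4, 0, 0, 0, 0, -4, 0, 0, 0, 0, -4, 0, 0, 0, 0, -4, 0, 0, 0, 0, -4, 0]

```text
time: 5.12
tool_pos: [643.5, -43.5, 302.6]
tcp_rot: [-3.142, 0.0, 1.983]
contact_force: [0.2, 0.3, 0.3]
grip_width: 63.5
```

Request:
play_rows:
  moves: [0, 0, 0, 0, 0, 0, 0, 0, 0, 0, 0, 0, 0, 6, 0, 0, 0, 0, 12, 0, 0, 0, 0, 19, 0, 0, 0, 0, 19, 0]

```text
time: 5.62
tool_pos: [642.8, -43.4, 281.3]
tcp_rot: [-3.139, -0.002, 1.983]
contact_force: [-1.3, -1.2, -0.5]
grip_width: 91.4
```

```bash
python3 d.py 643.2 -44.2 284 1.988;  python3 - <<'E'
from h import *; from plant import bot; import pickle
c=bot.capture('wrist'); cv2.imwrite('pics/w5.png',c['color'][:,:,::-1])
s=bot.capture('scene');cv2.imwrite('pics/s5.png',cv2.resize(s['color'][130:250,250:400,::-1],None,fx=5,fy=5,interpolation=cv2.INTER_CUBIC))
E
```

```text
t 5.6167 pos [642.8 -43.4 281.3] rpy [-3.139e+00 -2.000e-03  1.983e+00] F [-1.3 -1.2 -0.5] w 91.4 q [-0.19  0.55  1.05 -0.    1.55 -0.6 ]
shift [-0.9  0.1 -2.7] turn deg -0.3
```

View pics/w5.png

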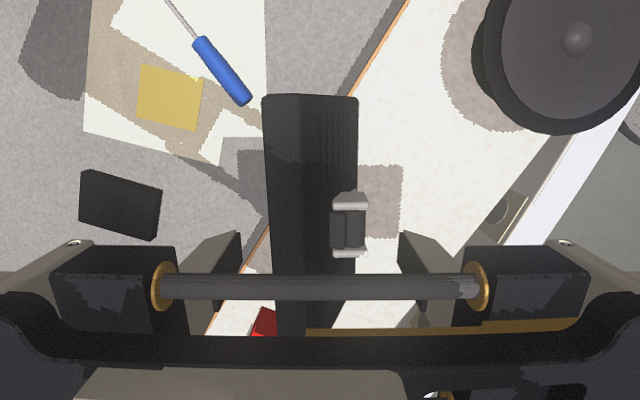

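View pics/s5.png

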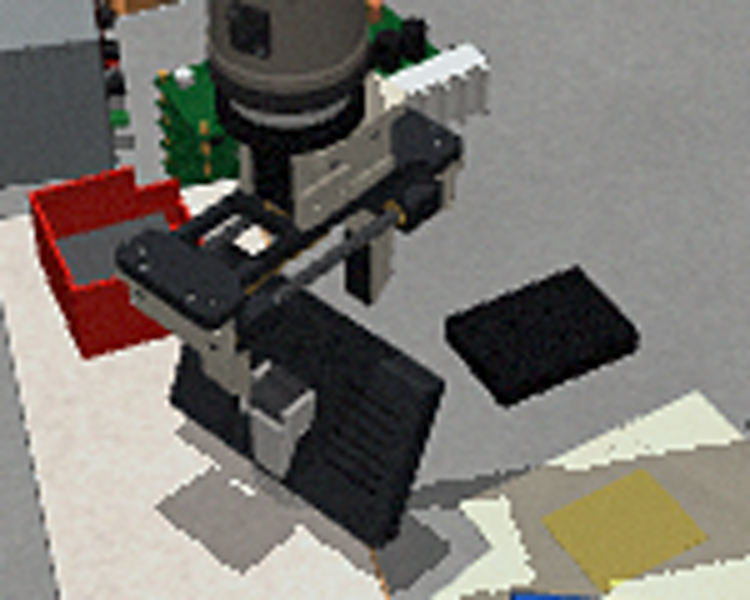

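Run:
```python
from shelf import *
o=bot.get_obs(); R=rpy(o['tcp_rot'])
im=cv2.resize(s['color'][130:250,250:400,::-1],None,fx=5,fy=5,interpolation=cv2.INTER_CUBIC)
for k,col in((0,(0,255,0)),(10,(0,255,255)),(22,(0,0,255))):
  for yy in(-65,-46,46,65):
   for xx in(-9.5,9.5):
    p=proj(s,o['tool_pos']+R@[xx,yy,k])[0]; q=(p-[250-.4,130-.4])*5; cv2.circle(im,tuple(int(v) for v in q),3,col,-1)
cv2.imwrite('pics/s5m.png',im)
```

```text
(no output)
```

View pics/s5m.png

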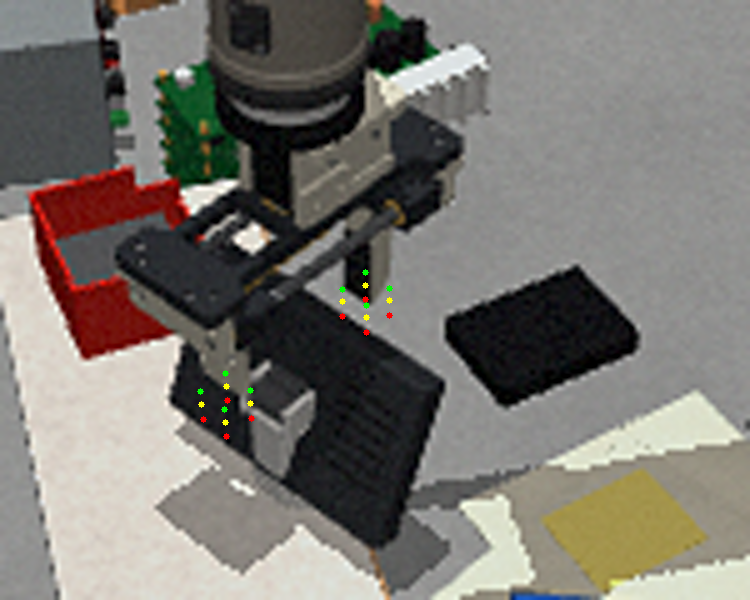

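Request:
play_rows:
  moves: [140, 0, 0, 0, 0, 140, 0, 0, 0, 0, 140, 0, 0, 0, 0, 140, 0, 0, 0, 0, 140, 0, 0, 0, 0, 160, 0, 0, 0, 0, 180, 0, 0, 0, 0, 200, 0, 0, 0, 0]

```text
time: 6.48
tool_pos: [638.5, -45.9, 284.4]
tcp_rot: [-3.129, -0.001, 1.981]
contact_force: [-28.7, -9.0, 17.5]
grip_width: 43.1
```

Request:
play_rows:
  moves: [215, 0, 0, 0, 0, 215, 0, 0, 0, 0, 215, 0, 0, 0, 0, 215, 0, 0, 0, 0]

```text
time: 6.82
tool_pos: [638.0, -47.5, 289.1]
tcp_rot: [-3.132, 0.004, 1.98]
contact_force: [-27.9, -10.7, 28.3]
grip_width: 22.3
```

```bash
python3 d.py 643.2 -44.2 284 1.988;  python3 - <<'E'
from h import *; from plant import bot; import pickle
c=bot.capture('wrist'); cv2.imwrite('pics/w6.png',c['color'][:,:,::-1])
s=bot.capture('scene');cv2.imwrite('pics/s6.png',cv2.resize(s['color'][130:250,250:400,::-1],None,fx=5,fy=5,interpolation=cv2.INTER_CUBIC))
E
```

```text
t 6.8167 pos [638.  -47.5 289.1] rpy [-3.132  0.004  1.98 ] F [-27.9 -10.7  28.3] w 22.3 q [-0.19  0.54  1.05 -0.01  1.57 -0.6 ]
shift [0.9 6.1 5. ] turn deg -0.5
```

View pics/w6.png

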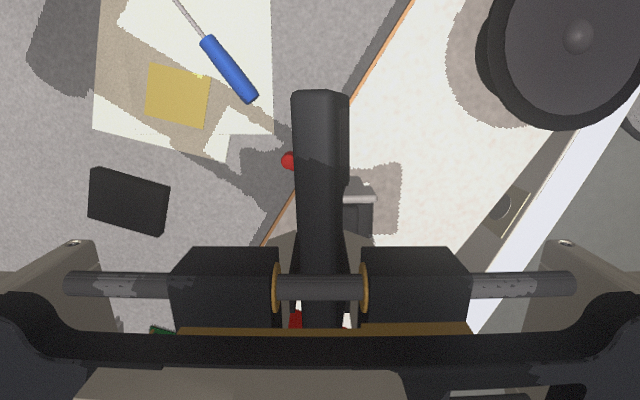

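View pics/s6.png

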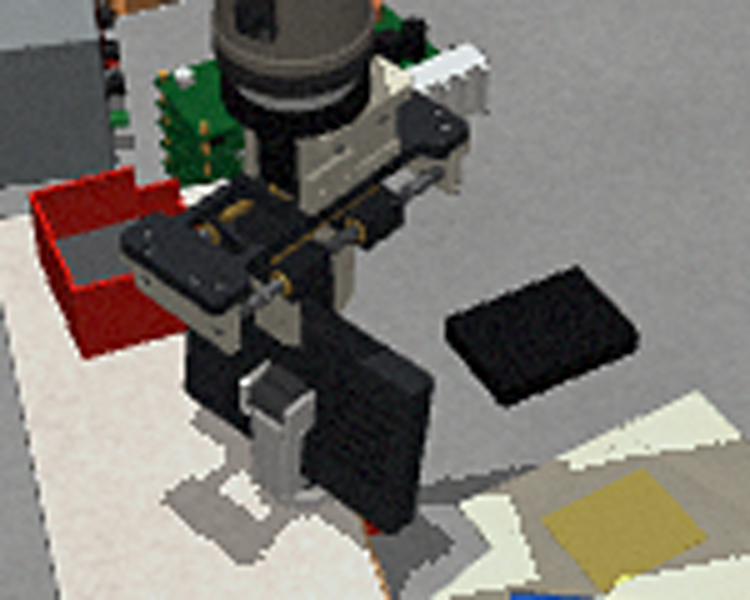

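The jaws now hold the panel (22.3 mm), which looks upright (top strip cols 292–349). The arm is pushed about 6 mm forward and 5 mm up, so I'll relax the command accordingly.

Request:
play_rows:
  moves: [215, 0, -2, -2, 0, 215, 0, -4, -4, 0, 215, 0, -6, -5, 0, 215, 0, -6, -5, 0]

```text
time: 7.25
tool_pos: [637.7, -47.4, 289.6]
tcp_rot: [-3.141, 0.002, 1.982]
contact_force: [-3.8, -6.0, 5.5]
grip_width: 22.5
```

```bash
python3 d.py 643.2 -44.2 284 1.988
```

```text
t 7.25 pos [637.7 -47.4 289.6] rpy [-3.141e+00  2.000e-03  1.982e+00] F [-3.8 -6.   5.5] w 22.5 q [-0.19  0.53  1.05 -0.    1.56 -0.6 ]
shift [0.7 6.4 5.6] turn deg -0.4
```

Request:
play_rows:
  moves: [215, 0, 0, 0, 5, 215, 0, 0, 0, 10, 215, 0, 0, 0, 15, 215, 0, 0, 0, 15]

```text
time: 7.58
tool_pos: [636.7, -46.0, 289.5]
tcp_rot: [-3.139, 0.0, 1.716]
contact_force: [-8.1, -0.3, 7.7]
grip_width: 22.3
```

```bash
python3 d.py 637.7 -47.4 289.6 1.431
```

```text
t 7.5833 pos [636.7 -46.  289.5] rpy [-3.139  0.     1.716] F [-8.1 -0.3  7.7] w 22.3 q [-0.19  0.53  1.05 -0.    1.56 -0.34]
shift [-1.5  0.8 -0.1] turn deg 16.3
```

Request:
play_rows:
  moves: [215, 0, -1, 0, 6, 215, 0, -1, -1, 11, 215, 0, -1, -1, 16, 215, 0, -1, -1, 16, 215, 0, -1, -1, 16]

```text
time: 8.0
tool_pos: [636.0, -44.3, 289.6]
tcp_rot: [-3.139, -0.002, 1.442]
contact_force: [-5.8, 3.3, 2.8]
grip_width: 21.9
```

```bash
python3 d.py 637.7 -47.4 289.6 1.431
python3 - <<'E'
from h import *; from plant import bot; import pickle
c=bot.capture('wrist'); o=bot.get_obs(); cv2.imwrite('pics/w7.png',c['color'][:,:,::-1]); pickle.dump((o,c),open('w7.pkl','wb'))
s=bot.capture('scene');cv2.imwrite('pics/s7.png',cv2.resize(s['color'][130:250,250:400,::-1],None,fx=5,fy=5,interpolation=cv2.INTER_CUBIC))
E
```

```text
t 8.0 pos [636.  -44.3 289.6] rpy [-3.139e+00 -2.000e-03  1.442e+00] F [-5.8  3.3  2.8] w 21.9 q [-0.19  0.53  1.06  0.    1.56 -0.06]
shift [-2.8  2.  -0. ] turn deg 0.7
```

View pics/w7.png

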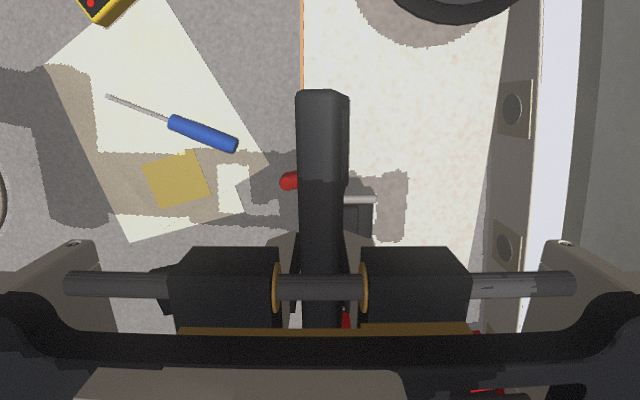

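View pics/s7.png

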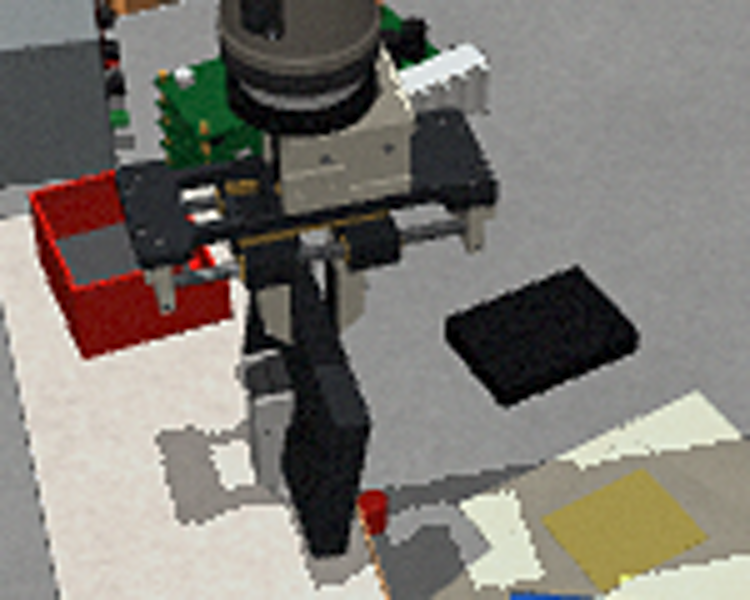

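Run:
```python
from shelf import *
im0=cv2.resize(s['color'][160:250,290:370,::-1],None,fx=7,fy=6.6,interpolation=cv2.INTER_CUBIC)
im0=cv2.convertScaleAbs(im0,alpha=2.2,beta=10)
cv2.imwrite('pics/s8.png',im0)
ang=-.13; y=np.array([-np.sin(ang),np.cos(ang),0]); x=np.array([np.cos(ang),np.sin(ang),0])
for A in (np.array([643.2,-44.2,165]),np.array([637,-44.,165])):
 for nod in(0,.1,.2):
  pts=[]
  for (a,b) in((-33,55),(-11,55),(-33,-55),(-11,-55)):
      X=22+a*np.cos(nod)-b*np.sin(nod); Z=85+b*np.cos(nod)+a*np.sin(nod)
      pts.append(A+x*X+y*85+[0,0,Z])
  q=(proj(s,pts)-[290,160])*[7,6.6]; print(A[0],nod,q.round(0).tolist())
```

```text
643.2 0 [[216.0, 349.0], [159.0, 360.0], [218.0, 524.0], [164.0, 534.0]]
643.2 0.1 [[230.0, 353.0], [173.0, 360.0], [204.0, 531.0], [151.0, 538.0]]
643.2 0.2 [[242.0, 357.0], [187.0, 360.0], [190.0, 537.0], [138.0, 542.0]]
637.0 0 [[231.0, 345.0], [175.0, 356.0], [232.0, 519.0], [179.0, 530.0]]
637.0 0.1 [[245.0, 348.0], [189.0, 356.0], [218.0, 527.0], [166.0, 534.0]]
637.0 0.2 [[258.0, 353.0], [202.0, 356.0], [204.0, 533.0], [152.0, 537.0]]
```

View pics/s8.png

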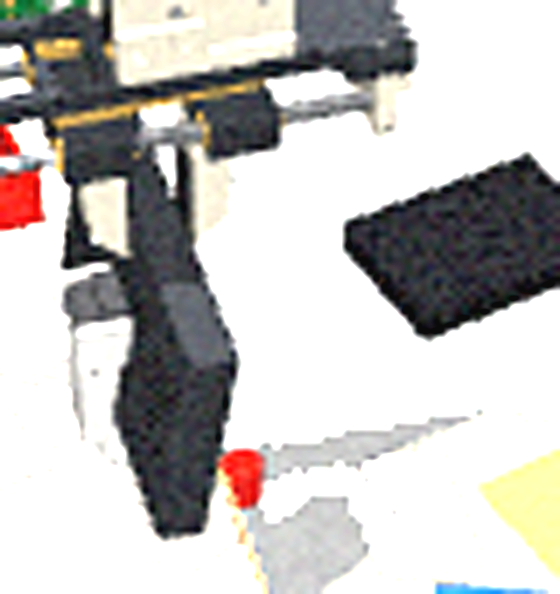

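Run:
```python
from shelf import *
def tri(a,b):
    p=cv2.triangulatePoints(t['world_to_cam'][:3],s['world_to_cam'][:3],und(t,[a]).T,und(s,[b]).T); return (p[:3]/p[3]).ravel().round(1)
for a,b in(((365,213),(376,195)),((348,240),(412,240)),((392,222),(365,203))): print(tri(z([a])[0],zs([b])[0]))
o=bot.get_obs(); R=rpy(o['tcp_rot'])
im=cv2.convertScaleAbs(cv2.resize(s['color'][160:250,290:370,::-1],None,fx=7,fy=6.6,interpolation=cv2.INTER_CUBIC),alpha=2.2,beta=10)
for k,col in((0,(0,255,0)),(10,(0,255,255)),(22,(0,0,255))):
  for yy in(-30,-11,11,30):
   for xx in(-9.5,9.5):
    q=(proj(s,o['tool_pos']+R@[xx,yy,k])[0]-[290,160])*[7,6.6]; cv2.circle(im,tuple(int(v) for v in q),3,col,-1)
A=np.array([643.2,-44.2,165]);ang=-.13; y=np.array([-np.sin(ang),np.cos(ang),0]); x=np.array([np.cos(ang),np.sin(ang),0])
for h in(85,100):
  for X in(12,32):
    for w in(-14,14):
      q=(proj(s,A+x*X+y*w+[0,0,h])[0]-[290,160])*[7,6.6]; cv2.circle(im,tuple(int(v) for v in q),3,(255,0,0) if h==85 else (255,0,255),-1)
cv2.imwrite('pics/s8m.png',im)
```

```text
[666.8 -37.2 278.5]
[650.  -20.8 239. ]
[667.9 -57.4 250.3]
```

View pics/s8m.png

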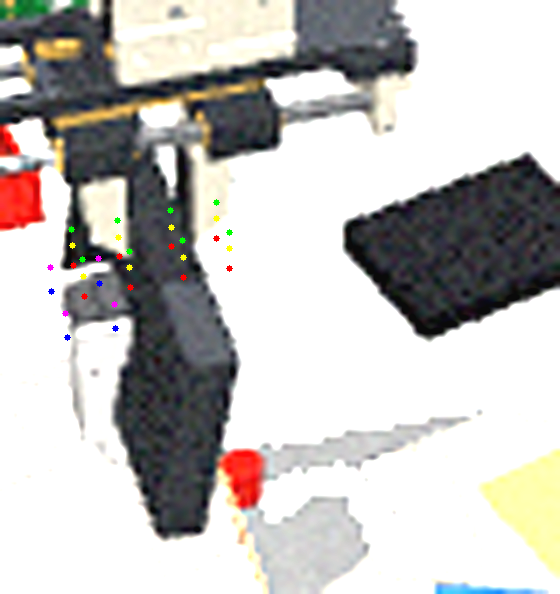

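Comparing projected corners with the scene view, the panel is still nodded about 0.12 rad. It sits about 7 mm forward of the axis in the jaws. I'll re-grip it deeper, centred on the axis.

Request:
play_rows:
  moves: [100, 0, 0, 0, 0, 100, 0, 0, 0, 0, 100, 0, 0, 0, 0, 100, 0, 0, 0, 0, 100, 0, 0, 0, 0]

```text
time: 8.72
tool_pos: [637.2, -46.1, 289.4]
tcp_rot: [-3.142, -0.0, 1.442]
contact_force: [0.5, 0.1, 0.4]
grip_width: 50.9
```

```bash
python3 d.py 643.7 -44.2 278 1.431
```

```text
t 8.7167 pos [637.2 -46.1 289.4] rpy [-3.142 -0.     1.442] F [0.5 0.1 0.4] w 50.9 q [-0.19  0.53  1.06  0.    1.56 -0.06]
shift [ 2.7  6.2 11.4] turn deg 0.6
```

Request:
play_rows:
  moves: [100, 2, 3, 0, 0.6, 100, 2.7, 6.5, 4, 0.6, 100, 2.7, 6.5, 8, 0.6, 100, 2.7, 6.5, 11, 0.6, 150, 2.7, 6.5, 11, 0.6, 185, 2.7, 6.5, 11, 0.6, 215, 2.7, 6.5, 11, 0.6, 215, 2.7, 6.5, 11, 0.6]

```text
time: 9.38
tool_pos: [642.4, -44.0, 278.9]
tcp_rot: [-3.138, 0.0, 1.431]
contact_force: [-14.0, 1.3, 9.4]
grip_width: 34.0
```

Request:
play_rows:
  moves: [215, 0, 0, 0, 0, 215, 0, 0, 0, 0, 215, 0, 0, 0, 0]

```text
time: 9.63
tool_pos: [642.0, -44.0, 280.1]
tcp_rot: [-3.139, 0.0, 1.431]
contact_force: [-9.4, 1.0, 7.6]
grip_width: 21.9
```

```bash
python3 d.py 643.7 -44.2 278 1.431
cat > look.py <<'E'
from shelf import *; import sys
im0=cv2.resize(s['color'][160:250,290:370,::-1],None,fx=7,fy=6.6,interpolation=cv2.INTER_CUBIC)
cv2.imwrite(sys.argv[1],cv2.convertScaleAbs(im0,alpha=2.2,beta=10))
E
python3 look.py pics/s9.png
```

```text
t 9.6333 pos [642.  -44.  280.1] rpy [-3.139  0.     1.431] F [-9.4  1.   7.6] w 21.9 q [-0.19  0.54  1.06 -0.    1.55 -0.05]
shift [0.  1.7 2.1] turn deg 0.0
```

View pics/s9.png

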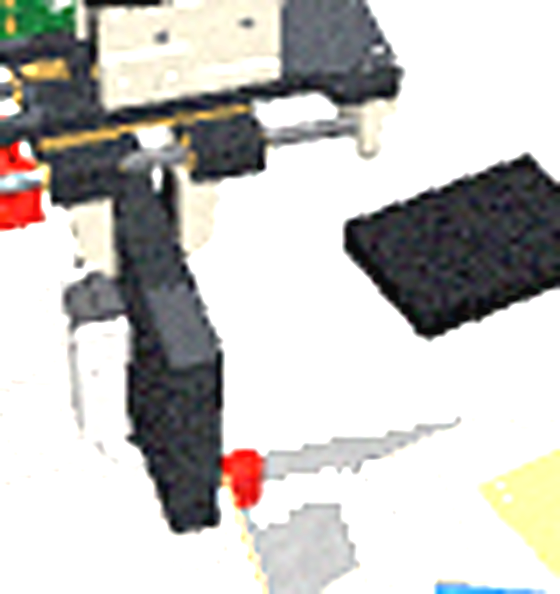

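The front corners, top (218,350) and bottom (216,522), now match the upright prediction (216,349)/(218,524). Next I need the gripper's real shape for the knob, so I'll overlay the nominal body box before releasing.

Run:
```python
from shelf import *
o=bot.get_obs(); R=rpy(o['tcp_rot'])
x0,y0,f=265,135,5.5
im=cv2.convertScaleAbs(cv2.resize(s['color'][y0:y0+105,x0:x0+110,::-1],None,fx=f,fy=f,interpolation=cv2.INTER_CUBIC),alpha=2,beta=5)
Q=lambda P:[tuple(int(v) for v in q) for q in (proj(s,o['tool_pos']+np.array(P)@R.T)-[x0,y0])*f]
for zz,col in((-44,(0,0,255)),(-66,(0,200,0))):
  q=Q([[37.5,95,zz],[37.5,-95,zz],[-37.5,-95,zz],[-37.5,95,zz]]); cv2.polylines(im,[np.array(q)],True,col,1)
for k in(-66,-44,-22,0,22):
  for yy in(-30,30):
    cv2.circle(im,Q([[9.5,yy,k]])[0],3,(255,0,255),-1)
cv2.imwrite('pics/s9m.png',im)
```

```text
(no output)
```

View pics/s9m.png

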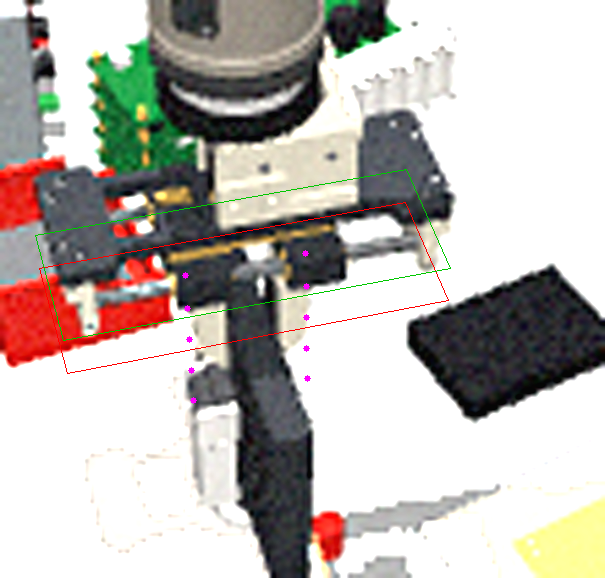

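Request:
play_rows:
  moves: [90, 0, 0, 0, 0, 90, 0, 0, 0, 0, 90, 0, 0, 0, 0, 90, 0, 0, -10, 0, 90, 0, 0, -40, 0, 90, -10, -10, -65, 0, 90, -40, -30, -65, 0, 90, -70, -55, -65, 0]

```text
time: 10.5
tool_pos: [580.5, -106.1, 345.5]
tcp_rot: [3.137, 0.001, 1.434]
contact_force: [0.3, -0.0, -0.1]
grip_width: 59.4
```

Request:
play_rows:
  moves: [90, 0, 0, 0, 0, 90, 0, 0, 0, 0, 90, 0, 0, 0, 0]

```text
time: 10.75
tool_pos: [580.0, -106.0, 344.4]
tcp_rot: [3.14, -0.0, 1.431]
contact_force: [0.6, 0.4, -0.8]
grip_width: 59.4
```

```bash
python3 d.py 643.7 -44.2 278 1.431; python3 look.py pics/s10.png
python3 - <<'E'
from h import *; from plant import bot; import pickle
o=bot.get_obs(); c=bot.capture('wrist'); cv2.imwrite('pics/w10.png',c['color'][:,:,::-1]); pickle.dump((o,c),open('w10.pkl','wb'))
E
```

```text
t 10.75 pos [ 580.  -106.   344.4] rpy [ 3.14  -0.     1.431] F [ 0.6  0.4 -0.8] w 59.4 q [-0.31  0.41  1.1   0.    1.63 -0.17]
shift [70.  54.3 66.5] turn deg -0.0
```

View pics/s10.png

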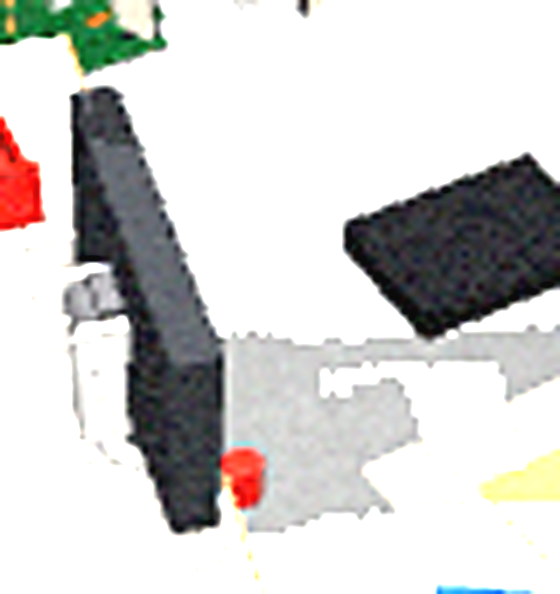

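View pics/w10.png

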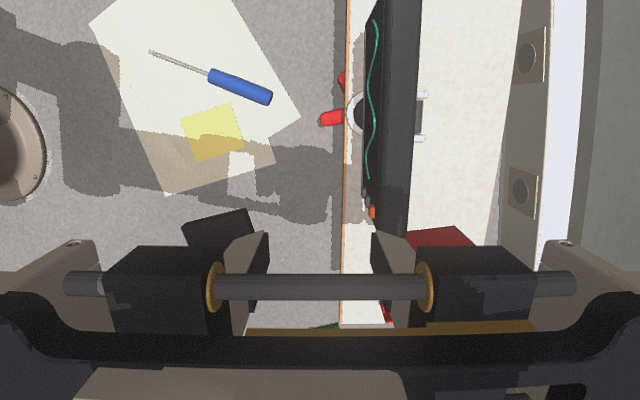

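Run:
```python
from h import *; import pickle
o,c=pickle.load(open('w10.pkl','rb')); T=wristT(c,o)
im=cv2.cvtColor(c['color'],cv2.COLOR_RGB2HSV); H,S,V=cv2.split(im)
m=(((H<5)|(H>174))&(S>150)&(V>90)).astype(np.uint8); m[:, 352:]=0; m[:,:310]=0; m[150:]=0
n,l,st,ce=cv2.connectedComponentsWithStats(m); print(st,ce)
A=np.array([643.2,-44.2])
for i in range(1,n):
    if st[i,4]<15: continue
    ys,xs=np.nonzero(l==i); P=plane(c,np.c_[xs,ys],123,T)[:,:2]-A
    a=-.14; Rl=np.array([[np.cos(a),np.sin(a)],[-np.sin(a),np.cos(a)]]); L=P@Rl.T
    r=np.hypot(*L.T); k=np.argsort(-r)[:6]; print('tip',r.max(),'ang from front deg (+ = left/+y)',np.degrees(np.arctan2(L[k,1],-L[k,0])).round(1)); 
    print(L.min(0),L.max(0),L.mean(0),np.degrees(np.arctan2(L[:,1].mean(),-L[:,0].mean())))
# panel silhouettes: right boundary of dark
z=cv2.resize(c['color'][0:250,300:450,::-1],None,fx=4,fy=2.4,interpolation=cv2.INTER_CUBIC); cv2.imwrite('pics/w10z.png',z)
```

```text
[[     0      0    640    400 255622]
 [   338     72      7     17     65]
 [   320    109     24     17    313]] [[319.47903936 199.63142453]
 [341.44615385  78.72307692]
 [332.06070288 117.24920128]]
tip 53.48392771726584 ang from front deg (+ = left/+y) [58.9 57.1 60.  55.4 53.7 58.2]
[-32.29153988  27.63919098] [-25.16995712  45.78577305] [-28.17001273  38.18542509] 53.58319701750828
tip 54.77652119109883 ang from front deg (+ = left/+y) [-11.9 -10.6  -9.4  -8.1 -14.6  -6.9]
[-53.61825368 -16.09042429] [-25.31139088   3.16933393] [-38.79654421  -6.72306056] -9.831164178269885
```

View pics/w10z.png

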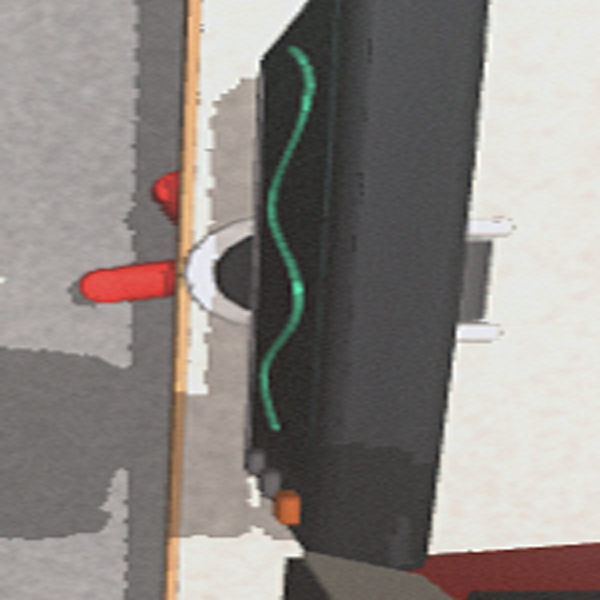

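Run:
```python
from h import *; import pickle
o,c=pickle.load(open('w10.pkl','rb')); T=wristT(c,o)
for n,pp,zz in(('edge',[(348,2),(343,249)],165),('topback',[(300+485/4,10/2.4),(300+428/4,565/2.4)],305),('botfront',[(365,27),(361.7,196)],195),('topfront',[(300+338/4,0),(300+310/4,500/2.4)],305)):
    P=plane(c,pp,zz,T); e=P[0]-P[1]; print(n,P.round(1).tolist(),np.arctan2(e[1],e[0])-np.pi/2)
```

```text
edge [[632.7, 67.0, 165.0], [595.8, -203.5, 165.0]] -0.13533109495345608
topback [[657.9, 21.7, 305.0], [640.6, -125.7, 305.0]] -0.1168559120718593
botfront [[642.1, 35.6, 195.0], [622.5, -127.8, 195.0]] -0.11964211876622421
topfront [[636.4, 26.5, 305.0], [621.0, -102.0, 305.0]] -0.11940375890610944
```

Lobes are at −10° (tip (322,118)) and about +62° (at (341,78)), measured from the front with left positive. The display is upright and within about 0.02 rad of square. Plan: close the fingers, turn to yaw ≈3.0, enter left of the −10° lobe, and push it to the right.

```bash
cat > k.py <<'E'
# k.py X Y z : shelf-frame target (from axis), yaw 3.0016
import sys,subprocess; from h import *
X,Y,zz=map(float,sys.argv[1:4]); A=np.array([642.5,-44.2]); a=-.14
p=A+X*np.array([np.cos(a),np.sin(a)])+Y*np.array([-np.sin(a),np.cos(a)])
from plant import bot
o=bot.get_obs(); d=o['tool_pos'][:2]-A; print('now X %.1f Y %.1f z %.1f'%(d@[np.cos(a),np.sin(a)],d@[-np.sin(a),np.cos(a)],o['tool_pos'][2]), 'F shelf',[round(float(v),1) for v in (o['contact_force'][:2]@[np.cos(a),np.sin(a)],o['contact_force'][:2]@[-np.sin(a),np.cos(a)],o['contact_force'][2])])
sys.argv=['d',p[0],p[1],zz,3.0016]; exec(open('d.py').read())
E
python3 k.py -85 26 220
```

```text
now X -53.0 Y -69.1 z 343.5 F shelf [0.1, 0.8, 0.4]
t 10.9 pos [ 580.4 -105.2  343.5] rpy [ 3.141 -0.     1.432] F [0.2 0.8 0.4] w 59.0 q [-0.31  0.41  1.1   0.    1.63 -0.17]
shift [ 95.1 -31.9 123.5] turn deg -89.9
```

Request:
play_rows:
  moves: [200, 12, -20, 0, -7, 255, 24, -32, 0, -14, 255, 36, -32, 0, -21, 255, 48, -32, 0, -28, 255, 60, -32, 0, -35, 255, 72, -32, 0, -42, 255, 84, -32, 0, -49, 255, 95, -32, 0, -56]

```text
time: 11.57
tool_pos: [561.7, -5.8, 343.4]
tcp_rot: [3.142, -0.0, 2.416]
contact_force: [0.0, -0.5, -0.2]
grip_width: 10.6
```

Request:
play_rows:
  moves: [255, 0, 0, 0, -7, 255, 0, 0, 20, -14, 255, 0, 0, 45, -21, 255, 0, 0, 70, -28, 255, 0, 0, 95, -34, 255, 0, 0, 120, -34, 255, 0, 0, 120, -34]

```text
time: 12.15
tool_pos: [559.0, -6.2, 218.4]
tcp_rot: [3.141, -0.009, 3.003]
contact_force: [-0.5, 0.4, -0.9]
grip_width: 0.6
```

```bash
python3 k.py -85 27 106
```

```text
now X -87.9 Y 26.0 z 218.4 F shelf [-0.6, 0.3, -0.9]
t 12.15 pos [559.   -6.2 218.4] rpy [ 3.141 -0.009  3.003] F [-0.5  0.4 -0.9] w 0.6 q [-0.15  0.42  1.43  0.    1.3  -1.58]
shift [ -4.    1.  112.4] turn deg 0.1
```

Request:
play_rows:
  moves: [255, -1, 0, 30, 0, 255, -1, 1, 60, 0, 255, -1, 1, 90, 0, 255, -1, 1, 108, 0, 255, -1, 1, 108, 0, 255, -1, 1, 108, 0]

```text
time: 12.65
tool_pos: [562.9, -6.2, 116.2]
tcp_rot: [3.142, -0.0, 3.002]
contact_force: [1.0, 0.3, 1.2]
grip_width: 0.4
```

```bash
python3 k.py -50.5 27 106; python3 look.py pics/s11.png
python3 - <<'E'
from h import *; from plant import bot
c=bot.capture('wrist'); cv2.imwrite('pics/w11.png',c['color'][:,:,::-1])
E
```

```text
now X -84.1 Y 26.5 z 116.2 F shelf [0.9, 0.4, 1.2]
t 12.65 pos [562.9  -6.2 116.2] rpy [ 3.142 -0.     3.002] F [1.  0.3 1.2] w 0.4 q [-0.15  0.52  1.57  0.    1.06 -1.58]
shift [-33.6   0.5  10.2] turn deg 0.0
```

View pics/s11.png

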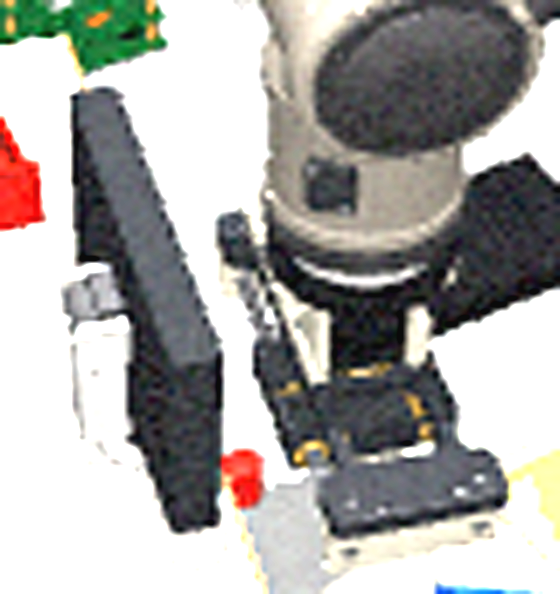

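View pics/w11.png

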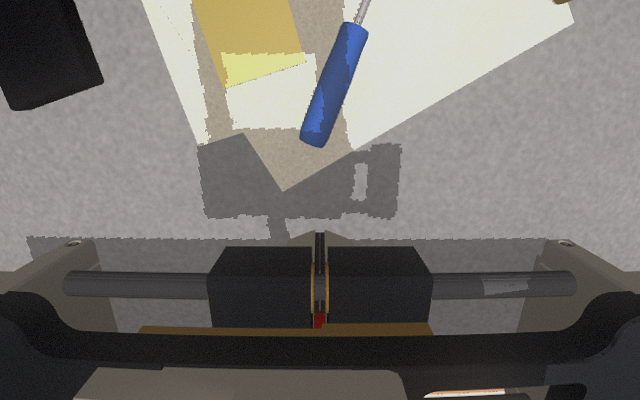

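Request:
play_rows:
  moves: [255, 0, 0, 5, 0, 255, -10, 0.5, 5, 0, 255, -20, 0.5, 5, 0, 255, -30, 0.5, 5, 0, 255, -33.5, 0.5, 5, 0, 255, -33.5, 0.5, 5, 0]

```text
time: 13.3
tool_pos: [596.9, -10.8, 112.9]
tcp_rot: [-3.141, 0.004, 3.002]
contact_force: [-1.9, 1.3, 8.2]
grip_width: 0.7
```

```bash
python3 k.py -50.5 5 111; python3 look.py pics/s12.png
```

```text
now X -49.8 Y 26.7 z 112.9 F shelf [-2.1, 1.0, 8.2]
t 13.3 pos [596.9 -10.8 112.9] rpy [-3.141  0.004  3.002] F [-1.9  1.3  8.2] w 0.7 q [-0.15  0.57  1.47 -0.    1.09 -1.58]
shift [  0.7 -21.7   1.9] turn deg 0.0
```

View pics/s12.png

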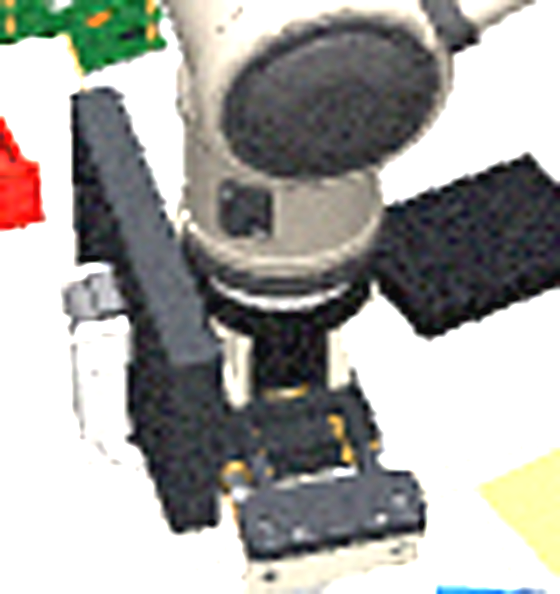

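Request:
play_rows:
  moves: [255, 0, 0, -2, 0, 255, 0, 0, -2, 0, 255, 0, 0, -2, 0]

```text
time: 13.65
tool_pos: [595.7, -10.8, 113.1]
tcp_rot: [-3.141, 0.001, 3.002]
contact_force: [-0.3, 0.7, 3.7]
grip_width: 0.9
```

```bash
python3 k.py -50.5 5 114
```

```text
now X -51.0 Y 26.5 z 113.1 F shelf [-0.4, 0.6, 3.7]
t 13.65 pos [595.7 -10.8 113.1] rpy [-3.141e+00  1.000e-03  3.002e+00] F [-0.3  0.7  3.7] w 0.9 q [-0.15  0.57  1.47 -0.    1.09 -1.58]
shift [ -0.5 -21.5  -0.9] turn deg 0.0
```

Request:
play_rows:
  moves: [255, 0, 0, -2, 0, 255, 0, -3, -2, 0, 255, 0, -6, -2, 0, 255, 0, -9, -2, 0, 255, 0, -12, -2, 0, 255, 0, -12, -2, 0]

```text
time: 14.15
tool_pos: [593.7, -23.3, 114.5]
tcp_rot: [-3.141, -0.0, 3.001]
contact_force: [0.8, 0.3, -0.2]
grip_width: 0.6
```

```bash
python3 k.py -50.5 -4 115
```

```text
now X -51.3 Y 13.9 z 114.5 F shelf [0.8, 0.4, -0.2]
t 14.15 pos [593.7 -23.3 114.5] rpy [-3.141 -0.     3.001] F [ 0.8  0.3 -0.2] w 0.6 q [-0.17  0.57  1.48 -0.    1.09 -1.6 ]
shift [ -0.8 -17.9  -0.5] turn deg -0.0
```

Request:
play_rows:
  moves: [255, -0.5, -3, 0, 0, 255, -0.5, -6, 0, 0, 255, -0.5, -9, 0, 0, 255, -0.5, -9, 0, 0]

```text
time: 14.48
tool_pos: [593.1, -31.2, 114.6]
tcp_rot: [3.141, -0.0, 3.002]
contact_force: [0.1, 3.9, 1.3]
grip_width: 0.3
```

```bash
python3 k.py -50.5 -4 115; python3 look.py pics/s13.png
python3 - <<'E'
import cv2; from h import *; from plant import bot
c=bot.capture('wrist'); cv2.imwrite('pics/w13.png',cv2.resize(c['color'][225:345,240:400,::-1],None,fx=4.5,fy=4.5,interpolation=cv2.INTER_CUBIC))
E
```

```text
now X -50.8 Y 5.9 z 114.6 F shelf [-0.4, 3.8, 1.3]
t 14.4833 pos [593.1 -31.2 114.6] rpy [ 3.141 -0.     3.002] F [0.1 3.9 1.3] w 0.3 q [-0.18  0.57  1.48  0.    1.09 -1.61]
shift [-0.3 -9.9 -0.4] turn deg 0.0
```

View pics/w13.png

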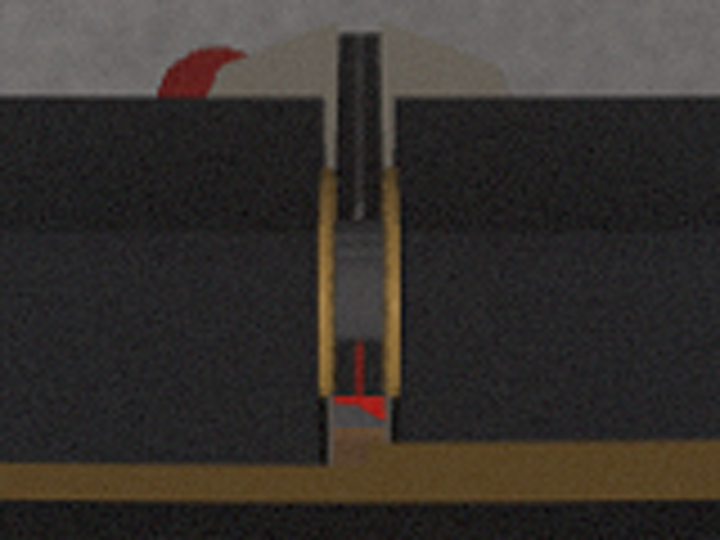

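View pics/s13.png

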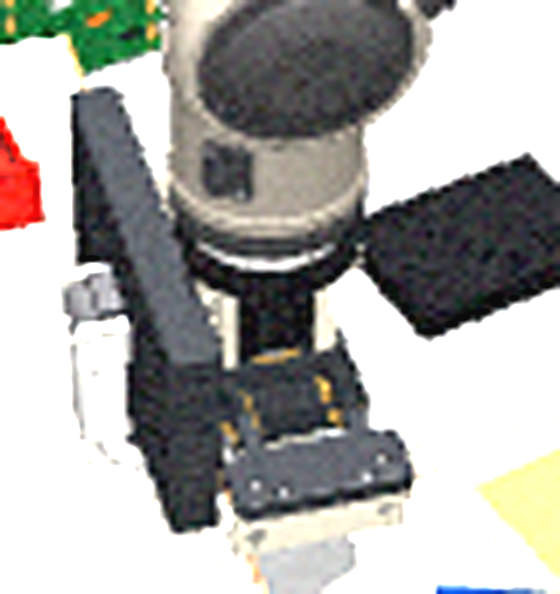

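Request:
play_rows:
  moves: [255, 0, -3, 0, 0, 255, 0, -6, 0, 0, 255, 0, -9, 0, 0, 255, 0, -12, 0, 0, 255, 0, -14, 0, 0, 255, 0, -14, 0, 0]

```text
time: 15.13
tool_pos: [591.9, -45.4, 115.2]
tcp_rot: [3.141, 0.002, 3.002]
contact_force: [0.4, 4.0, 2.9]
grip_width: 0.4
```

```bash
python3 k.py -50.5 -15 115
python3 - <<'E'
import cv2; from h import *; from plant import bot
c=bot.capture('wrist'); cv2.imwrite('pics/w14.png',cv2.resize(c['color'][205:345,220:420,::-1],None,fx=4,fy=4,interpolation=cv2.INTER_CUBIC))
t=bot.capture('top'); cv2.imwrite('pics/t14.png',cv2.resize(t['color'][150:230,240:340,::-1],None,fx=6,fy=6,interpolation=cv2.INTER_CUBIC))
E
```

```text
now X -50.0 Y -8.2 z 115.2 F shelf [-0.2, 4.0, 2.9]
t 15.1333 pos [591.9 -45.4 115.2] rpy [3.141e+00 2.000e-03 3.002e+00] F [0.4 4.  2.9] w 0.4 q [-0.21  0.57  1.48  0.    1.09 -1.64]
shift [ 0.5 -6.8  0.2] turn deg 0.0
```

View pics/w14.png

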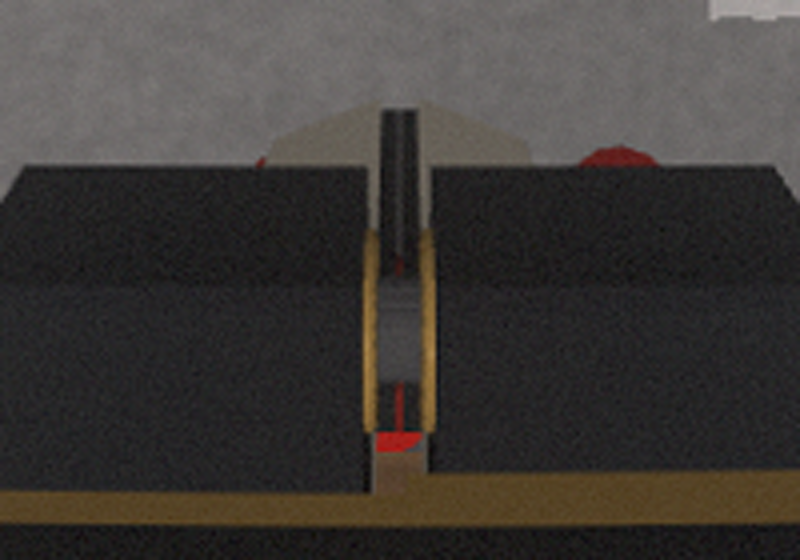

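View pics/t14.png

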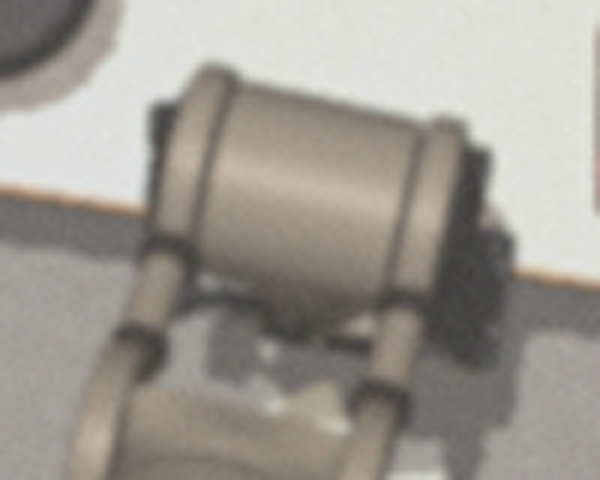

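Request:
play_rows:
  moves: [255, 0, -3, 0, 0, 255, 0, -6, 0, 0, 255, 0, -9, 0, 0, 255, 0, -9, 0, 0]

```text
time: 15.57
tool_pos: [588.9, -55.0, 114.1]
tcp_rot: [-3.141, -0.002, 3.002]
contact_force: [-2.7, 1.8, 2.4]
grip_width: 0.5
```

```bash
cat > lobes.py <<'E'
from h import *; from plant import bot; import sys
o=bot.get_obs(); c=bot.capture('wrist'); T=wristT(c,o)
if len(sys.argv)>1: cv2.imwrite(sys.argv[1],cv2.resize(c['color'][205:345,220:420,::-1],None,fx=4,fy=4,interpolation=cv2.INTER_CUBIC))
H,S,V=cv2.split(cv2.cvtColor(c['color'],cv2.COLOR_RGB2HSV))
m=(((H<6)|(H>172))&(S>130)&(V>50)).astype(np.uint8)
n,l,st,ce=cv2.connectedComponentsWithStats(m)
A=np.array([642.5,-44.2]);a=-.14; Rl=np.array([[np.cos(a),np.sin(a)],[-np.sin(a),np.cos(a)]])
for i in range(1,n):
    if st[i,4]<12: continue
    ys,xs=np.nonzero(l==i); L=(plane(c,np.c_[xs,ys],123,T)[:,:2]-A)@Rl.T; r=np.hypot(*L.T)
    if r.min()>60: continue
    k=np.argsort(-r)[:8]; print(st[i],'rmax %.1f tip ang %.1f mean %s'%(r.max(),np.degrees(np.arctan2(L[k,1],-L[k,0])).mean(),L.mean(0).round(1)))
E
python3 k.py -50.5 -15 115; python3 lobes.py pics/w15.png
```

```text
now X -51.6 Y -18.2 z 114.1 F shelf [-3.0, 1.4, 2.4]
t 15.5667 pos [588.9 -55.  114.1] rpy [-3.141e+00 -2.000e-03  3.002e+00] F [-2.7  1.8  2.4] w 0.5 q [-0.22  0.57  1.48 -0.    1.09 -1.65]
shift [-1.1  3.2 -0.9] turn deg 0.0
[373 241  20   6  80] rmax 63.0 tip ang 16.0 mean [-59.1  15.3]
[314 301  12  21 130] rmax 29.3 tip ang -42.9 mean [-11.6 -19.3]
```

Request:
play_rows:
  moves: [255, 20, 2, 0, 0, 255, 38, 2, 0, 0, 255, 38, 36, 0, 0, 255, 38, 70, 0, 0, 255, 38, 70, 0, 0, 255, 18, 70, 0, 0, 255, 1, 70, 0, 0, 255, 1, 70, 0, 0]

```text
time: 16.28
tool_pos: [601.2, 14.0, 114.5]
tcp_rot: [-3.14, 0.003, 3.002]
contact_force: [-0.2, 0.3, -0.4]
grip_width: 0.3
```

```bash
python3 k.py -50.5 30 115; python3 lobes.py pics/w16.png
```

```text
now X -49.0 Y 51.8 z 114.5 F shelf [-0.3, 0.3, -0.4]
t 16.2833 pos [601.2  14.  114.5] rpy [-3.140e+00  3.000e-03  3.002e+00] F [-0.2  0.3 -0.4] w 0.3 q [-0.1   0.58  1.46 -0.    1.1  -1.53]
shift [  1.5 -21.8  -0.5] turn deg 0.0
[261 237  25  10 193] rmax 66.5 tip ang 25.6 mean [-57.2  25.3]
[168 247  48  26 857] rmax 58.1 tip ang -23.1 mean [-44.5 -21.7]
[184 299  27  17 238] rmax 33.1 tip ang -75.4 mean [-12.3 -21.1]
[314 304   9  14  52] rmax 53.8 tip ang 75.4 mean [-10.5  50.2]
```

View pics/w16.png

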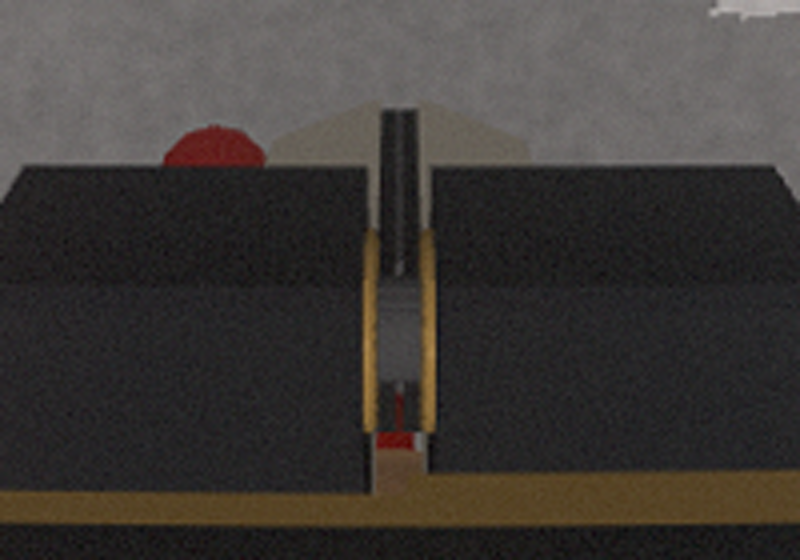

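Request:
play_rows:
  moves: [255, 1, -4, 0, 0, 255, 1, -8, 0, 0, 255, 1, -12, 0, 0, 255, 1, -16, 0, 0, 255, 1, -20, 0, 0, 255, 1, -24, 0, 0, 255, 1, -27, 0, 0, 255, 1, -27, 0, 0]

```text
time: 17.0
tool_pos: [589.0, -9.4, 113.6]
tcp_rot: [3.139, -0.011, 3.002]
contact_force: [-12.0, 9.1, 4.4]
grip_width: 0.2
```

```bash
python3 k.py -50.5 -15 115; python3 lobes.py pics/w17.png
```

```text
now X -57.8 Y 27.0 z 113.6 F shelf [-13.2, 7.3, 4.4]
t 17.0 pos [589.   -9.4 113.6] rpy [ 3.139 -0.011  3.002] F [-12.    9.1   4.4] w 0.2 q [-0.15  0.57  1.48  0.    1.1  -1.58]
shift [ -7.3 -42.   -1.6] turn deg 0.0
[200 299  11  15 106] rmax 53.1 tip ang -57.8 mean [-24.5 -42.3]
[314 302  12  27 176] rmax 38.2 tip ang 44.6 mean [-16.1  25.5]
```

The finger was pushed outward along the lobe's round end (X −57.8, force −13 N radially), so it rode onto the lobe's tip. I'll back off, rise, and look.

Request:
play_rows:
  moves: [255, 16, 8, 0, 0, 255, 20, 20, -10, 0, 255, 20, 20, -45, 0, 255, 20, 20, -80, 0, 255, 20, 20, -100, 0, 255, 20, 20, -100, 0, 255, 20, 20, -100, 0]

```text
time: 17.63
tool_pos: [577.6, 11.2, 216.8]
tcp_rot: [-3.141, 0.004, 3.002]
contact_force: [-0.2, -0.4, -1.3]
grip_width: 0.5
```

```bash
python3 k.py -50.5 30 115; python3 lobes.py; python3 look.py pics/s18.png
python3 - <<'E'
from h import *; from plant import bot
c=bot.capture('wrist'); cv2.imwrite('pics/w18.png',c['color'][:,:,::-1])
E
```

```text
now X -72.0 Y 45.8 z 216.8 F shelf [-0.2, -0.4, -1.3]
t 17.6333 pos [577.6  11.2 216.8] rpy [-3.141  0.004  3.002] F [-0.2 -0.4 -1.3] w 0.5 q [-0.11  0.44  1.39 -0.    1.3  -1.54]
shift [-21.  -15.8 101.9] turn deg 0.0
[ 224  210   70   38 1181] rmax 63.0 tip ang 14.9 mean [-37.8  -6.4]
```

View pics/w18.png

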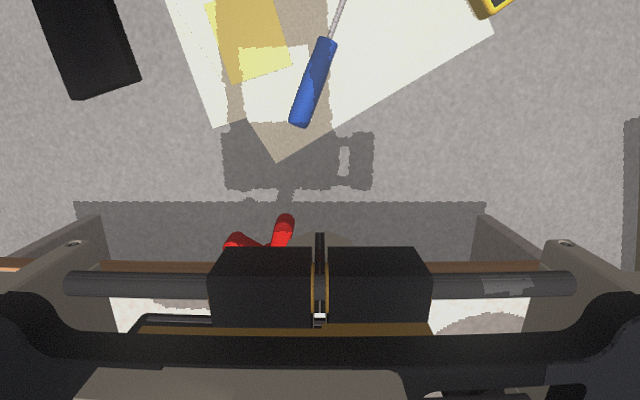

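View pics/s18.png

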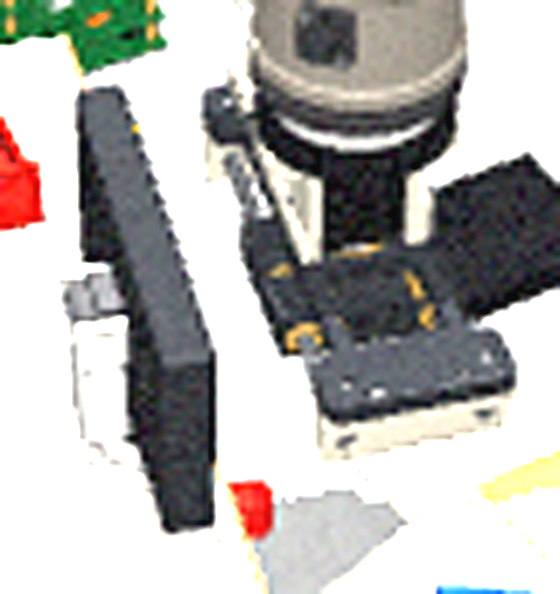

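Run:
```python
from h import *; from plant import bot
im=cv2.imread('pics/w18.png')[195:260,200:320]; cv2.imwrite('pics/w18z.png',cv2.resize(im,None,fx=6,fy=6,interpolation=cv2.INTER_CUBIC))
c=bot.capture('wrist');o=bot.get_obs();T=wristT(c,o); print(o['tool_pos'])
A=np.array([642.5,-44.2]);a=-.14; ex=np.array([np.cos(a),np.sin(a)]);ey=np.array([-ex[1],ex[0]])
out=cv2.resize(im,None,fx=6,fy=6,interpolation=cv2.INTER_CUBIC)
Ti=np.linalg.inv(T)
for th in range(-60,61,10):
  t=np.radians(th)
  for r in(45,54):
    P=np.r_[A+r*(-np.cos(t)*ex+np.sin(t)*ey),123]; q=(proj(c,P,Ti)[0]-[200,195])*6
    if 0<q[0]<720 and 0<q[1]<390:
      cv2.circle(out,tuple(int(v) for v in q),3,(0,255,0),-1); cv2.putText(out,str(th),tuple(int(v) for v in q),0,.4,(255,0,0),1)
cv2.imwrite('pics/w18z.png',out)
```

```text
[576.26272898  11.12818023 213.34575193]
```

View pics/w18z.png

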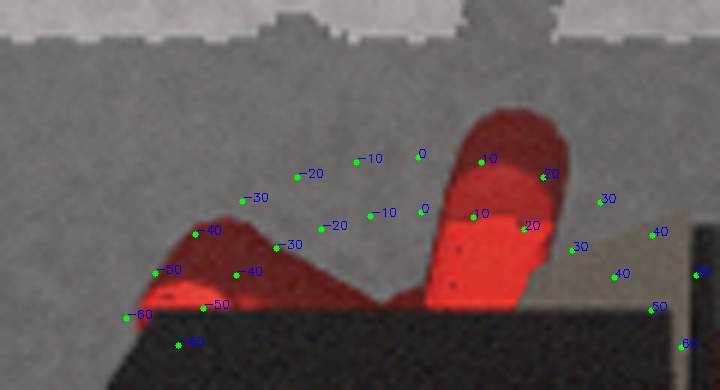

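```bash
python3 - <<'E'
from shelf import *
P=plane(t,z([[145,115],[145,193]]),226)[:,:2]-[642.5,-44.2]; a=-.14
print(P@np.array([[np.cos(a),-np.sin(a)],[np.sin(a),np.cos(a)]]))
s0=cv2.imread('pics/scene0.png'); print(np.abs(s0[250:310,260:335].astype(int)-s['color'][250:310,260:335,::-1]).mean())
E
python3 k.py -50.5 45 115
```

```text
[[ 81.37051701 199.01730921]
 [ 19.60010863 187.2453447 ]]
3.7137777777777776
now X -73.1 Y 45.5 z 213.6 F shelf [0.3, 0.7, -0.9]
t 17.9833 pos [576.5  11.1 213.6] rpy [-3.141e+00 -2.000e-03  3.002e+00] F [ 0.4  0.7 -0.9] w 0.6 q [-0.11  0.45  1.4  -0.    1.3  -1.54]
shift [-22.7  -0.5  98.6] turn deg 0.0
```

Request:
play_rows:
  moves: [255, 0, 0, 30, 0, 255, 0, 0, 60, 0, 255, 0, 0, 90, 0, 255, 0, 0, 98, 0, 255, -11, 0, 98, 0, 255, -23, 0, 98, 0, 255, -23, 0, 98, 0]

```text
time: 18.57
tool_pos: [600.6, 7.7, 116.6]
tcp_rot: [3.142, -0.0, 3.001]
contact_force: [-0.3, -0.2, 0.2]
grip_width: 0.1
```

```bash
python3 k.py -50 20 115
```

```text
now X -48.7 Y 45.6 z 116.6 F shelf [-0.3, -0.2, 0.2]
t 18.5667 pos [600.6   7.7 116.6] rpy [ 3.142 -0.     3.001] F [-0.3 -0.2  0.2] w 0.1 q [-0.11  0.58  1.45  0.    1.11 -1.55]
shift [  1.3 -25.6   1.6] turn deg -0.0
```

Request:
play_rows:
  moves: [255, 1, -5, 1.5, 0, 255, 1, -10, 1.5, 0, 255, 1, -15, 1.5, 0, 255, 1, -20, 1.5, 0, 255, 1, -25, 1.5, 0, 255, 1, -29, 1.5, 0, 255, 1, -29, 1.5, 0]

```text
time: 19.15
tool_pos: [593.3, -20.4, 115.9]
tcp_rot: [3.14, -0.002, 3.001]
contact_force: [-4.3, 4.5, 4.9]
grip_width: 0.5
```

```bash
python3 k.py -50 -5 115
```

```text
now X -52.1 Y 16.7 z 115.9 F shelf [-4.9, 3.8, 4.9]
t 19.15 pos [593.3 -20.4 115.9] rpy [ 3.140e+00 -2.000e-03  3.001e+00] F [-4.3  4.5  4.9] w 0.5 q [-0.16  0.57  1.48  0.    1.1  -1.6 ]
shift [ -2.1 -21.7   0.8] turn deg -0.0
```

Request:
play_rows:
  moves: [255, -1, -3, 0, 0, 255, -1, -6, 0, 0, 255, -1, -9, 0, 0, 255, -1, -12, 0, 0, 255, -1, -15, 0, 0, 255, -1, -18, 0, 0, 255, -1, -18, 0, 0]

```text
time: 19.73
tool_pos: [592.4, -38.0, 116.0]
tcp_rot: [3.14, -0.0, 3.002]
contact_force: [-2.1, 5.9, 4.8]
grip_width: 0.6
```

```bash
python3 k.py -50 -15 115; python3 lobes.py
```

```text
now X -50.4 Y -0.9 z 116.0 F shelf [-2.9, 5.6, 4.8]
t 19.7333 pos [592.4 -38.  116. ] rpy [ 3.14  -0.     3.002] F [-2.1  5.9  4.8] w 0.6 q [-0.19  0.57  1.48  0.    1.1  -1.63]
shift [ -0.4 -14.1   1. ] turn deg -0.0
[280 237  14  10  52] rmax 63.9 tip ang -17.5 mean [-58.2 -21.2]
[319 301   2  12  24] rmax 19.3 tip ang -6.1 mean [-15.2  -1.9]
```

Request:
play_rows:
  moves: [255, 0, -3, 0, 0, 255, 0, -6, 0, 0, 255, 0, -9, 0, 0, 255, 0, -11, 0, 0, 255, 0, -13, 0, 0, 255, 0, -13, 0, 0]

```text
time: 20.28
tool_pos: [591.7, -46.4, 116.7]
tcp_rot: [3.133, 0.001, 3.002]
contact_force: [1.0, 20.7, 7.5]
grip_width: 0.3
```

```bash
python3 k.py -50 -15 115; python3 lobes.py
```

```text
now X -50.0 Y -9.3 z 116.7 F shelf [-1.9, 20.6, 7.5]
t 20.2833 pos [591.7 -46.4 116.7] rpy [3.133e+00 1.000e-03 3.002e+00] F [ 1.  20.7  7.5] w 0.3 q [-0.21  0.57  1.48  0.01  1.1  -1.65]
shift [-0.  -5.7  1.6] turn deg 0.0
[369 242  18   5  54] rmax 61.7 tip ang 23.8 mean [-55.7  22.1]
[314 301  11  15  57] rmax 21.1 tip ang -31.3 mean [-11.  -10.6]
```

Force rose steeply to 20.7 N on the lobe (from about 5 N), so the knob is at its stop. Unloading, backing out and looking.

Request:
play_rows:
  moves: [255, 0, 5, 0, 0, 255, 0, 10, 0, 0, 255, 12, 10, 0, 0, 255, 25, 10, 0, 0, 255, 25, 10, -30, 0, 255, 25, 10, -65, 0, 255, 25, 10, -100, 0, 255, 25, 10, -100, 0]

```text
time: 21.0
tool_pos: [570.9, -39.4, 222.6]
tcp_rot: [-3.14, 0.013, 3.001]
contact_force: [0.2, 0.4, 0.2]
grip_width: 0.1
```

```bash
python3 k.py -50 -15 115; python3 look.py pics/s20.png
cat > ang.py <<'E'
from h import *; from plant import bot; import sys
c=bot.capture('wrist');o=bot.get_obs();T=wristT(c,o); Ti=np.linalg.inv(T)
A=np.array([642.5,-44.2]);a=-.14; ex=np.array([np.cos(a),np.sin(a)]);ey=np.array([-ex[1],ex[0]])
x0=int(sys.argv[2]); out=cv2.resize(c['color'][185:260,x0:x0+130,::-1],None,fx=6,fy=6,interpolation=cv2.INTER_CUBIC)
for th in range(-60,61,10):
  t=np.radians(th)
  for r in(45,54):
    P=np.r_[A+r*(-np.cos(t)*ex+np.sin(t)*ey),123]; q=(proj(c,P,Ti)[0]-[x0,185])*6
    if 0<q[0]<780 and 0<q[1]<450:
      cv2.circle(out,tuple(int(v) for v in q),3,(0,255,0),-1); cv2.putText(out,str(th),tuple(int(v) for v in q),0,.4,(255,0,0),1)
cv2.imwrite(sys.argv[1],out)
E
python3 ang.py pics/w20.png 250
```

```text
now X -71.6 Y -5.3 z 222.6 F shelf [0.2, 0.5, 0.2]
t 21.0 pos [570.9 -39.4 222.6] rpy [-3.14   0.013  3.001] F [0.2 0.4 0.2] w 0.1 q [-0.2   0.42  1.41 -0.    1.3  -1.63]
shift [-20.2  -9.6 107.9] turn deg -0.0
```

View pics/w20.png

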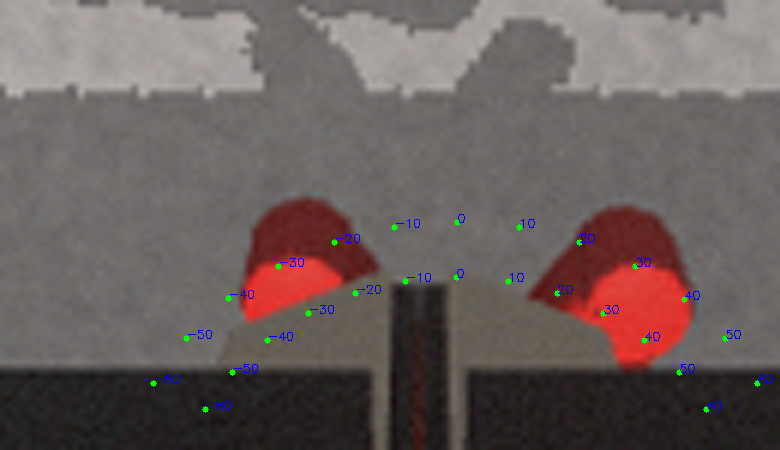

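View pics/s20.png

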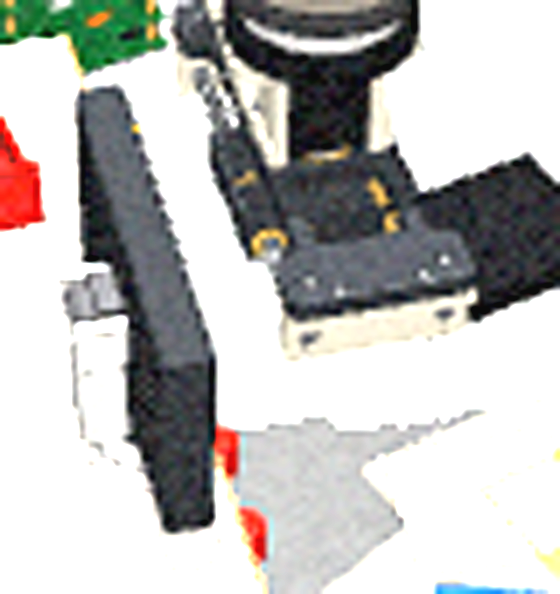

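Lobes now sit at about −34° and +37°, so the knob has turned about 96° in total, and the lobe held 20 N at its stop. Retreating to check the display from above.

Request:
play_rows:
  moves: [255, 30, 0, 0, 0, 255, 65, 0, -20, 0, 255, 100, 0, -40, 0, 255, 135, 0, -60, 0, 200, 165, 0, -80, 0, 150, 185, 0, -80, 0, 150, 185, 0, -80, 0]

```text
time: 21.73
tool_pos: [381.4, -11.9, 295.0]
tcp_rot: [-3.141, -0.001, 3.002]
contact_force: [-0.3, 0.2, 1.2]
grip_width: 15.8
```

```bash
python3 k.py -50 -15 115; python3 look.py pics/s21.png
python3 - <<'E'
from shelf import *
cv2.imwrite('pics/t21.png',cv2.resize(t['color'][115:215,200:400,::-1],None,fx=4,fy=4,interpolation=cv2.INTER_CUBIC))
cv2.imwrite('pics/t21f.png',t['color'][:,:,::-1])
E
```

```text
now X -263.0 Y -4.4 z 295.0 F shelf [-0.3, 0.2, 1.2]
t 21.7333 pos [381.4 -11.9 295. ] rpy [-3.141e+00 -1.000e-03  3.002e+00] F [-0.3  0.2  1.2] w 15.8 q [-0.23  0.02  1.74 -0.    1.39 -1.66]
shift [-213.2  -10.6  179.8] turn deg 0.0
```

View pics/t21.png

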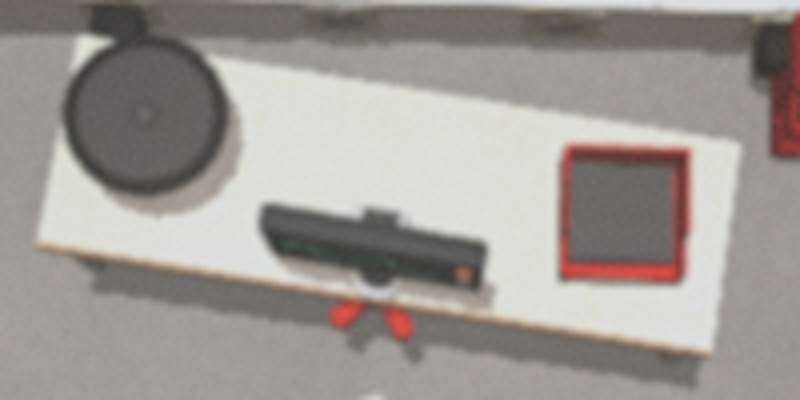

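View pics/s21.png

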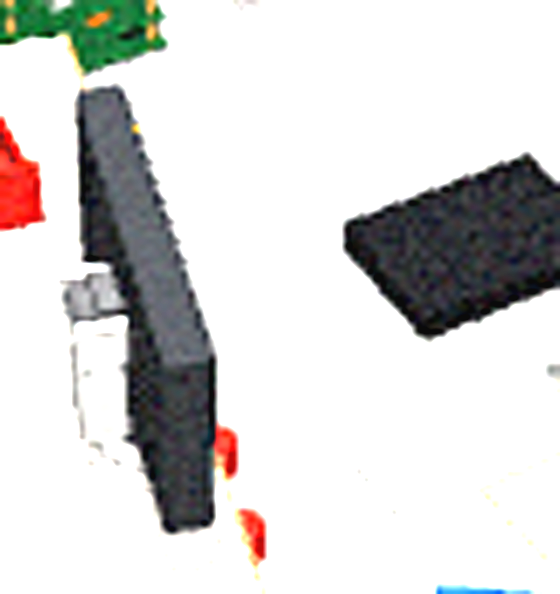

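Run:
```python
from shelf import *
im=cv2.resize(t['color'][115:215,200:400],None,fx=4,fy=4,interpolation=cv2.INTER_CUBIC)
V=im.max(2); # top back edge: first dark row per column
pts=[]
for x in list(range(280,345,5))+list(range(415,475,5)):
    col=V[150:300,x].astype(float); th=130; k=np.argmax(col<th); pts.append((x,150+k-(th-col[k])/(col[k-1]-col[k]+1e-6)*0))
for zz in(305,):
  P=plane(t,z(pts),zz)[:,:2]; l=cv2.fitLine(P.astype(np.float32),cv2.DIST_HUBER,0,.01,.01).ravel(); print('disp ang',np.arctan2(l[1],l[0])%np.pi-np.pi/2, l[2:])
pts=[]
for x in list(range(80,240,5))+list(range(500,700,5)):
    col=V[200:380,x].astype(float); k=np.argmax(col<170); pts.append((x,200+k))
P=plane(t,z(pts),165)[:,:2]; l=cv2.fitLine(P.astype(np.float32),cv2.DIST_HUBER,0,.01,.01).ravel(); print('edge ang',np.arctan2(l[1],l[0])%np.pi-np.pi/2)
A=np.array([643.2,-44.2,165])
for ang in(-.14,-.16,-.18):
 y=np.array([-np.sin(ang),np.cos(ang),0]); x=np.array([np.cos(ang),np.sin(ang),0])
 for nod in(0,.05,-.05):
  pts=[]
  for (a,b) in((-33,55),(-33,-55)):
      X=22+a*np.cos(nod)-b*np.sin(nod); Z=85+b*np.cos(nod)+a*np.sin(nod); pts.append(A+x*X+y*85+[0,0,Z])
  print(ang,nod,((proj(s,pts)-[290,160])*[7,6.6]).round(0).tolist())
for n,f in(('scene','pics/scene0.png'),):
  d=cv2.absdiff(cv2.imread(f),s['color'][:,:,::-1]).max(2); 
  for nm,(x,y,w,h) in dict(spk=(268,250,60,55),bin=(255,160,35,40),foam=(338,180,42,30),mm=(408,278,60,50),scr=(348,245,66,17),stack=(280,125,60,42)).items(): print(nm,d[y:y+h,x:x+w].mean().round(1),(d[y:y+h,x:x+w]>60).sum())
```

```text
disp ang -0.15481853 [648.2412   -58.173214]
edge ang 0.04346168
-0.14 0 [[214.0, 350.0], [216.0, 524.0]]
-0.14 0.05 [[221.0, 351.0], [209.0, 528.0]]
-0.14 -0.05 [[207.0, 348.0], [222.0, 520.0]]
-0.16 0 [[210.0, 351.0], [212.0, 525.0]]
-0.16 0.05 [[217.0, 353.0], [205.0, 529.0]]
-0.16 -0.05 [[202.0, 349.0], [218.0, 522.0]]
-0.18 0 [[205.0, 352.0], [208.0, 526.0]]
-0.18 0.05 [[212.0, 354.0], [201.0, 530.0]]
-0.18 -0.05 [[198.0, 350.0], [214.0, 523.0]]
spk 4.5 0
bin 8.7 28
foam 6.2 3
mm 4.0 0
scr 15.6 169
stack 5.0 0
```

Run:
```python
from shelf import *
a=cv2.imread('pics/scene0.png')[150:320,240:470]; b=s['color'][150:320,240:470,::-1]
cv2.imwrite('pics/cmp.png',cv2.resize(np.vstack([a,b]),None,fx=1.75,fy=1.75))
```

```text
(no output)
```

View pics/cmp.png

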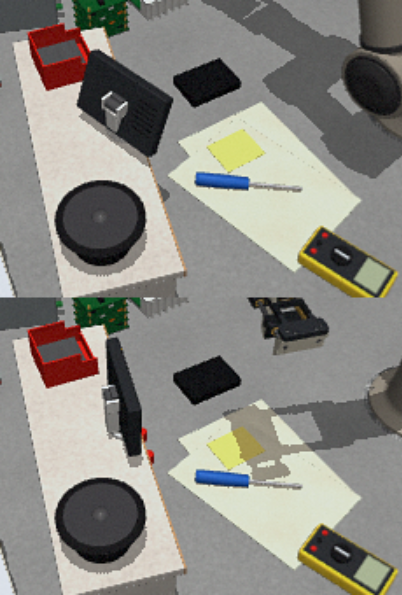

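Run:
```python
from plant import bot
print(bot.get_obs()['time'],bot.close_job())
```

```text
the job is handed in; nothing more can be done
22.1333 None
```

I turned the display square, set it upright, tightened the star knob to its stop and let go. The job was handed in at 22.1 s; no verdict is reported.

**What I did**
- The first pinch closed above the panel. The fingertips turned out to be level with the TCP rather than 22 mm ahead of it.
- The second pinch left the panel nodded about 0.12 rad. A third, deeper pinch made it upright while the clamp was still slack.
- I then pushed the knob's lobes with the closed fingers in three strokes, about 96° in all. One stroke slid off a lobe's round end and was redone.
- On the last stroke the force rose from about 5 N to 20.7 N and the lobe held, which I take as the end stop.

**Last checks**
- **Display:** it stands about 0.015 rad from the shelf's direction and within about 0.02 rad of upright.
- **Bystanders:** none has visibly moved; only shadows differ from the first picture.
- **Robot:** the gripper is about 200 mm in front of the shelf, with about zero force on it.

**Not confirmed or disagreeing**
- The clamping force is inferred from the push force and the stop. I did not measure it or test it by trying to swing the display.
- The last automatic fit of the shelf's edge failed (0.043 rad). I used the earlier agreeing values of -0.135 to -0.14 rad instead.
- The gripper's body rested lightly on the shelf (about 8 N) while entering beside the knob.

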